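# Inspect an auxiliary lens with the hand loupe at the set focal height

## Robot

A 6-joint arm with a two-finger parallel gripper is mounted at the origin on a cart in front of the work surface, level with it; the furniture and walls round the work are solid. World frame = base frame: x ahead of the robot, y to its left, z up, the work surface at z = 0. Lengths are in m, angles in rad, forces in N, time in s.
With the tool pointing down it reaches from about 0.275 to 0.85 m from the base axis. Payload 5.2 kg.
Tool frame: the origin (TCP) lies at the very end of the fingers, on their centre line; the grasp point (between the pads) lies bot.tcp_to_grasp behind it (bot.tcp_to_grasp is the distance from the TCP to the grasp point, in m); z points along the fingers, x is the direction in which the jaws open and shut, and the axes are right-handed (so a half turn about z gives the same grasp; the last joint's range is limited). The gripper opens to 85 mm and grips with 20 to 120 N. Pads are 22 mm wide; open, the fingers measure 114 mm over their backs; the gripper's body (76 mm by 85 mm) begins 54 mm behind the grasp point. The pads swing forward as they close: fully open they stand 13 mm farther back than shut.
Start: joints at [1.054, 0.259, 1.535, -0, 1.348, -0.203], TCP at [0.17, 0.523, 0.198] pointing down, gripper open.
Joint ranges: [-3.14, 3.14], [-0.91, 2.08], [0.19, 2.58], [-1.22, 4.36], [0.22, 2.71], [-3.12, 3.12]. Speed limits (rad/s): [2.57, 2.57, 3.14, 3.14, 3.14, 3.14].

## Interface

Orientations are given as a rotation vector (axis times angle).
In Python, from bench import bot, vision gives the robot as it stands.
- The arm moves only by the shell command python3 -m creep 'ROWS' [FORCE]. ROWS is JSON, a list of rows, each a list of 3 entries, a list of its own where there are three numbers: the shift along the tool's x, y, z in m, then the turn, a rotation vector about the tool's x, y, z in degrees, then the closure, from 0 (fully open) to 1 (shut). A call has 1 to 8 rows; each row is the pose to reach, as a shift and turn from the pose measured when the call began, along the tool's axes at that moment; what a row does not reach only later rows make up. A row lasts 1/10 s, in which the tool goes at most 50 mm and 8.59 degrees, less where a joint would pass 70% of its speed; a pose out of reach is approached as far as the arm can. A call with a gripper value outside its range is refused whole. The fingers move at their own pace and stop on an object; FORCE is the grip in N (left out, the last holds). Time passes only in rows, so rows that repeat a pose let the fingers close. It gives the time, the measured TCP pose, the force and the opening at its end, in the units of the state.
- bot.get_obs(): the state, without advancing time (a new reading comes with each control period).
- vision.camera(name): name is "scene" or "top" or "wrist"; returns a dict with "pixels" (480x640x3 uint8, red, green, blue), "fx", "fy", "cx", "cy" (pixels), "k1" (the pictures are not rectified: a ray, as slopes to the right and down, at radius r is drawn at 1 + k1 r^2 times it, then the intrinsics apply), "rvec" (rotation vector, rad) and "tvec" (3), from world to camera coordinates, as OpenCV has them. Camera axes: x right, y down, z forward; pixel columns grow to the right and rows downward; lengths in m; the calibration is good to about 2 mm. A picture is of the moment at which its call begins. There is no depth.
- bot.hand_in(): hands the job in, once; it reports no verdict.
The state is a dict: "clock": time; "joint_pos": joint angles; "qd": joint speeds; "joint_efforts": joint torques, N m; "tcp_pos": TCP position; "ee_rot": TCP orientation; "wrist_force": force on the tool from outside, world axes, zero at the start; "moment": the same for the moment, N m; "grip_width": finger opening in m.
Only numpy, scipy, OpenCV 4.12 (cv2) and the standard library are available. Lean on these libraries where they do the work, as an engineer would, in place of code of your own. Each camera call takes 0.05 s, during which the arm holds its last target.

## Task

Inspect the microscope's auxiliary lens on the inspection stand: lift the folded guard off the lens and hang it over the stand's rail without dropping it, so that it straddles the bar and hangs there by itself. Then take the hand loupe and hold it level and centred over the lens, the bright bead round the middle of its frame at the height of the tip of the focus pointer, touching neither lens, stand nor guard. Leave the lens untouched in its seat, the pointer setting and the things around as they are; finish while still holding the loupe there, steady.

Things in the scene. Friction and masses are not known exactly. Their poses are not given: they have to be found in the camera images.
- stand: inspection stand, fixed: an aluminium base plate 180 x 188 mm, its top 13 mm above the worktop (feet included), with a seat for the lens, behind it a rail, and right of the seat a pillar with the focus pointer. Origin on the worktop under the seat's centre; x points from the seat to the rail (away from the robot), y to the left, z up. The plate spans x -55 to 125 mm, y -108 to 80 mm. The pillar, 12 mm thick, 143 mm high, stands at x 0, y -92 mm
- seat (a point): centre of the lens seat, on the top of the base plate (13 mm above the worktop); a ring 3 mm high and 62 mm outside round the lens foot
- rail_mid (a point): middle of the stand's rail, on the bar's axis: a round steel bar 12 mm thick along the stand's y axis, 90 mm behind the seat, axis 85 mm above the worktop, between two posts 14 mm thick at 70 mm either side; 126 mm of bar are free
- guard_grip (a point): centre of the guard's grip, which is a black bar 10 mm thick (guard x), 46 mm long (guard y) and 30 mm high (its top 14.5 mm above this point, the roof's ridge about 13 mm below it). The guard's lower edge lies 78 mm below this point
- guard: the guard, about 0.12 kg: aluminium sheet folded to a house shape, open below and at both ends: two upright walls 36 mm high, 73 mm apart over all and 68 mm inside (along guard x), and a roof that rises between them to a ridge 64 mm up; 64 mm long along guard y, the ridge's direction; ridge grip on top. At the start it stands on the base plate over the lens, its y parallel to the stand's y. Origin at the centre of its lower edge, z up
- guard_fold (a point): point in the guard under its ridge, 54.7 mm above the lower edge and 23.3 mm below guard_grip: when the guard hangs on the rail the bar's axis passes through this point (the lower edge then hangs 30 mm above the worktop, guard_grip 108 mm)
- lens: the auxiliary lens being inspected, a mounted glass in a knurled ring 54 mm across and 18 mm high, loose in the seat. Origin at the centre of its underside, z up
- lens_top (a point): centre of the lens's upper face, about 31 mm above the worktop
- pointer_tip (a point): tip of the focus pointer, a steel needle that reaches level from a clamped collar on the pillar towards the lens; it ends 44 mm short of the lens's axis. Its height marks the focal height of the loupe, 81 to 106 mm above the worktop, set anew each time; a push of about 6 N would shift it
- loupe: hand loupe, about 0.09 kg, lying flat on the worktop: a round lens in a frame 58 mm across and 16 mm thick, with a bright bead (60 mm across) round the frame's middle, and a straight black handle along -x. Origin at the underside of the lens's centre; x from handle to lens, z up
- loupe_lens (a point): centre of the loupe's lens, at half the frame's thickness, thus at the height of the bead
- loupe_grip (a point): place to grip the loupe's handle, 72 mm from the lens's centre and near the balance point: the handle is 16 mm wide and 14 mm high and spans 48 to 126 mm from the lens's centre; the point is at half its height, 8 mm above the worktop at the start
- lens_blower: bystander: dark rubber lens blower with a thin nozzle, 98 mm high, origin under its foot
- lens_spray: bystander: pump spray bottle, 104 mm high, origin under its foot
- objective_can: bystander: screw-top can, 34 mm across, 59 mm high, origin under its foot
- dust_cap: bystander: round dust cap, 36 mm across, 13 mm high, origin under it
- tweezers: bystander: fine tweezers lying on the worktop, 125 mm long, origin under the middle
Not all that is in view belongs to the job. What is shaped like the guard but orange is not meant.

How it is judged:
By the outcome, as a careful person would: the job done as asked, in the order asked, and still so for the second after the job is handed in, while the arm keeps its last pose, push and grip.
It also fails if it takes over 51 s, if anything falls off the work surface, if the arm or the gripper's body presses on something with over 40 N, if the wrist force passes 120 N, or if a joint passes its speed limit or range.

## Working session

There is one attempt and no reset: what is moved stays moved. The work goes in short steps, Python scripts to look and compute and a shell command to move; the robot and the scene stay as the last step left them, time stands still between calls to the robot, and variables do not carry over. Pictures are saved under pics/ and viewed, and the job is handed in when it is done.

```bash
mkdir -p pics; ls; python3 - <<'E'
from bench import bot, vision
import cv2
print(bot.get_obs(), bot.tcp_to_grasp)
for n in ("scene","top","wrist"):
    c=vision.camera(n); cv2.imwrite(f"pics/{n}0.png",c["pixels"][:,:,::-1])
    print(n,{k:v for k,v in c.items() if k!="pixels"})
E
```

```text
pics
{'clock': 0.0, 'joint_pos': array([ 1.05423007e+00,  2.59335117e-01,  1.53609061e+00,  3.74264822e-06,
        1.34799592e+00, -2.02818128e-01]), 'qd': array([ 8.41434370e-04,  3.99671122e-04, -1.50632346e-03,  3.37908106e-06,
       -7.20352150e-04, -3.36448716e-04]), 'joint_efforts': array([ 1.29904831e-03, -4.46026039e+01, -2.90568781e+01, -2.29632824e-04,
        1.20616547e-02,  1.33653558e-05]), 'tcp_pos': array([0.16943282, 0.52263224, 0.19677597]), 'ee_rot': array([ 2.5406138 ,  1.84666044, -0.00261829]), 'wrist_force': array([ 0.53940505, -0.13063148,  0.53234344]), 'moment': array([0.02974869, 0.0482544 , 0.04611166]), 'grip_width': 0.08536750358059945} 0.0187
scene {'fx': 504.7456245971656, 'fy': 504.7456245971656, 'cx': 318.669376443755, 'cy': 237.27978437773206, 'k1': -0.12621500814250822, 'rvec': array([ 1.84449432, -0.95451006,  0.56125772]), 'tvec': array([-0.46317393,  0.1945196 ,  1.38603142])}
top {'fx': 462.66121811860774, 'fy': 462.66121811860774, 'cx': 315.0947784848794, 'cy': 240.03445073312105, 'k1': 0.03796293196472998, 'rvec': array([ 2.15444721, -2.14978834,  0.18859835]), 'tvec': array([-0.23089906,  0.52784586,  1.20140892])}
wrist {'fx': 347.4789127028614, 'fy': 347.4789127028614, 'cx': 323.3854638263173, 'cy': 246.02238964434707, 'k1': -0.057402692771947574, 'rvec': array([-2.31356338, -1.68113413, -0.27890701]), 'tvec': array([-0.54952468, -0.0434581 ,  0.3807041 ])}
```

View pics/scene0.png

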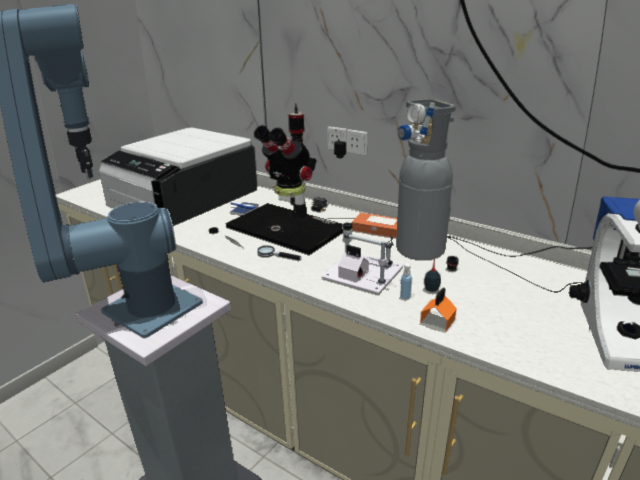

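View pics/top0.png

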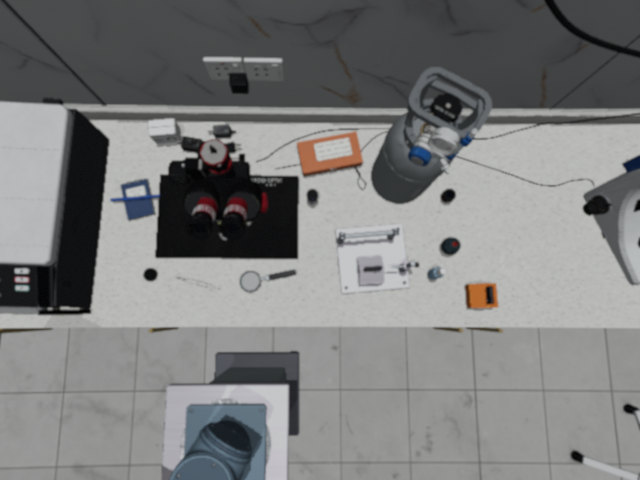

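View pics/wrist0.png

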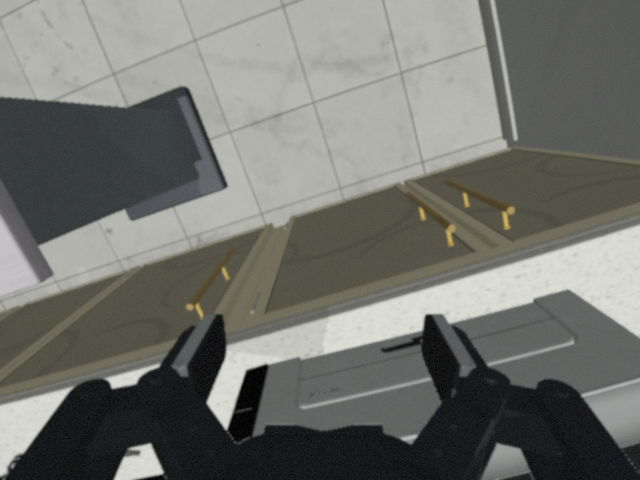

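The scene view shows the stand near (365,265), the loupe at (270,252) and the orange decoy at (437,315). In the top view the stand is at (373,260), the loupe at (252,281) and its handle at (283,274). Next I'll zoom in and write helpers.

```bash
cat > h.py <<'E'
import numpy as np, cv2
from bench import bot, vision
from scipy.spatial.transform import Rotation as R
def K(c): return np.array([[c["fx"],0,c["cx"]],[0,c["fy"],c["cy"]],[0,0,1.]]),np.array([c["k1"],0,0,0,0.])
def ray(c,px):
    k,d=K(c); p=cv2.undistortPointsIter(np.array([[px]],float),k,d,None,None,(3,50,1e-10))[0,0]
    M=R.from_rotvec(c["rvec"]).as_matrix(); o=-M.T@c["tvec"]; v=M.T@np.array([p[0],p[1],1]); return o,v/np.linalg.norm(v)
def plane(c,px,z):
    o,v=ray(c,px); return o+v*(z-o[2])/v[2]
def tri(c1,p1,c2,p2):
    A=[];b=[]
    rs=[ray(c1,p1),ray(c2,p2)]
    P=[np.eye(3)-np.outer(v,v) for o,v in rs]
    x=np.linalg.solve(P[0]+P[1],P[0]@rs[0][0]+P[1]@rs[1][0])
    return x,[np.linalg.norm(P[i]@(x-rs[i][0])) for i in (0,1)]
def proj(c,X):
    k,d=K(c); return cv2.projectPoints(np.atleast_2d(np.array(X,float)),c["rvec"],c["tvec"],k,d)[0][:,0]
def crop(c,x0,y0,x1,y1,s,name):
    im=c["pixels"][y0:y1,x0:x1,::-1]; cv2.imwrite("pics/"+name,cv2.resize(im,None,fx=s,fy=s,interpolation=cv2.INTER_CUBIC))
E
python3 - <<'E'
from h import *
s=vision.camera("scene");t=vision.camera("top")
crop(t,330,215,450,305,6,"t1.png"); crop(s,315,210,415,300,6,"s1.png"); 
crop(t,230,255,310,305,8,"t2.png"); crop(s,245,235,315,275,9,"s2.png")
print(plane(t,(252,281),.008),plane(t,(283,274),.008),plane(t,(371,269),.09))
E
```

```text
[ 0.4204063  -0.05905388  0.008     ] [ 0.43957166 -0.14293897  0.008     ] [ 0.44642701 -0.37229842  0.09      ]
```

View pics/t1.png

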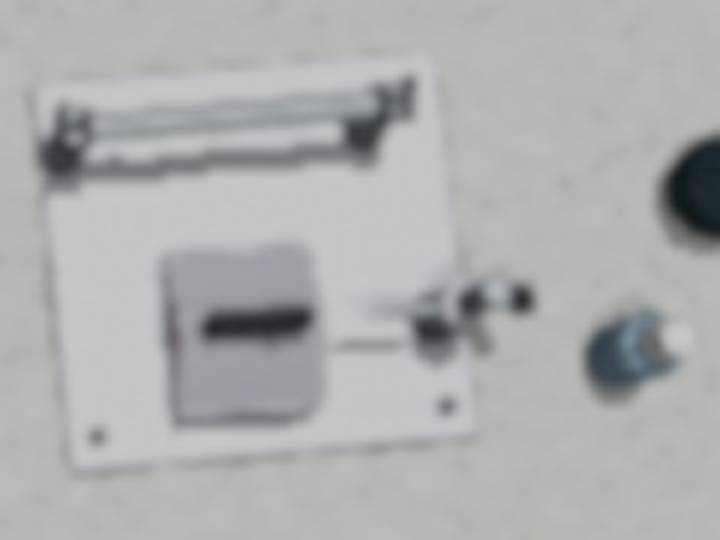

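View pics/s1.png

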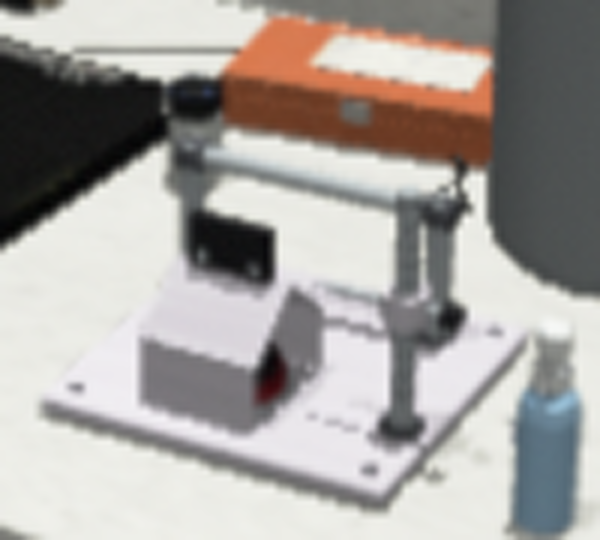

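View pics/t2.png

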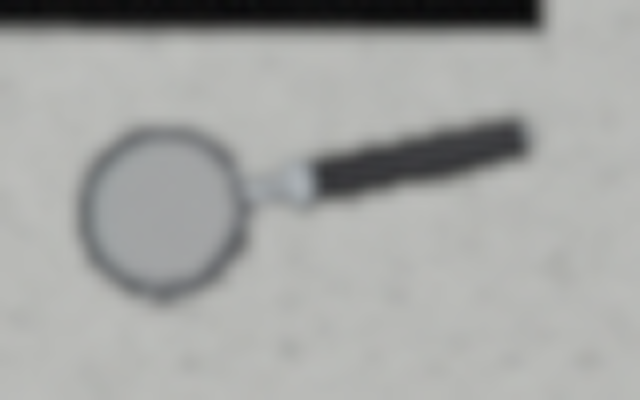

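View pics/s2.png

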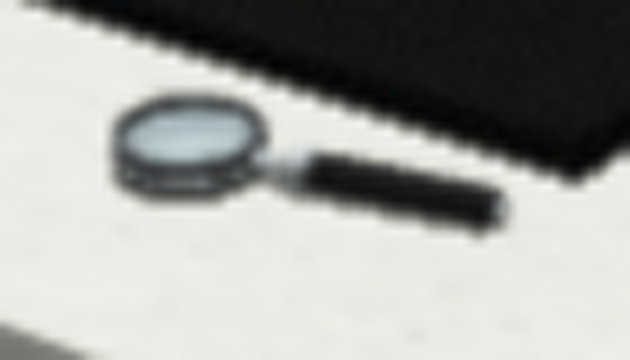

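```bash
python3 - <<'E'
from h import *
s=vision.camera("scene");t=vision.camera("top")
# stand from hand-read corners (top)
cs=[(37,83),(432,56),(480,437),(72,472)]
P=[plane(t,(330+(x+.5)/6-.5,215+(y+.5)/6-.5),.013) for x,y in cs]
P=np.array(P); print(P)
BL,BR,FR,FL=P
print("w",np.linalg.norm(BL-BR),np.linalg.norm(FL-FR),"d",np.linalg.norm(BL-FL),np.linalg.norm(BR-FR))
# model fit
m=np.array([[125,80],[125,-108],[-55,-108],[-55,80]])/1e3
cm=m.mean(0);cp=P[:,:2].mean(0);H=(m-cm).T@(P[:,:2]-cp);
yaw=np.arctan2(H[0,1]-H[1,0],H[0,0]+H[1,1]);Rm=np.array([[np.cos(yaw),-np.sin(yaw)],[np.sin(yaw),np.cos(yaw)]])
o=cp-Rm@cm; print("yaw",np.degrees(yaw),"seat",o, "rail",o+Rm@[.09,0])
# scene corner check
ss=[(40,405),(380,505),(530,335)]
for x,y in ss: print(plane(s,(315+x/6,210+y/6),.013))
# black grip masks
def dark(c,b,th=70):
    x0,y0,x1,y1=b; g=c["pixels"][y0:y1,x0:x1].max(2); w=np.clip((th+40-g.astype(float))/60,0,1)*(g<th+40)
    ys,xs=np.mgrid[y0:y1,x0:x1]; return (xs*w).sum()/w.sum(),(ys*w).sum()/w.sum(),w.sum()
a=dark(t,(360,262,385,275));b=dark(s,(345,244,362,258));print(a,b)
print("grip",tri(t,a[:2],s,b[:2]), plane(t,a[:2],.1))
# handle & lens
h=dark(t,(268,265,300,285));print(h,plane(t,h[:2],.012))
hs=dark(s,(278,250,302,262));print(hs,tri(t,h[:2],s,hs[:2]))
g=t["pixels"][255:305,230:310].max(2)
l=plane(t,(230+162/8,255+212/8),.012);print("lens",l,proj(s,[[*l[:2],.008]]))
p=plane(t,h[:2],.011); d=l-p; print(np.linalg.norm(d),np.degrees(np.arctan2(d[1],d[0])))
E
```

```text
[[ 0.56572045 -0.28760222  0.013     ]
 [ 0.57919368 -0.4707216   0.013     ]
 [ 0.40358682 -0.48750193  0.013     ]
 [ 0.38737876 -0.30226403  0.013     ]]
w 0.18361436838727327 0.1859456439095071 d 0.17894335615103077 0.1764067667960292
yaw 4.8318961521550925 seat [ 0.44791506 -0.37602034] rail [ 0.53759521 -0.36843941]
[ 0.37720894 -0.30952555  0.013     ]
[ 0.39148781 -0.49327521  0.013     ]
[ 0.57136058 -0.47674256  0.013     ]
(np.float64(372.4631197097944), np.float64(268.58010882708584), np.float64(55.13333333333334)) (np.float64(352.88467251856855), np.float64(250.58176907494936), np.float64(123.41666666666667))
grip (array([ 0.4466173 , -0.37487421,  0.09130867]), [np.float64(0.001262876459419538), np.float64(0.0012628764594194875)]) [ 0.44660148 -0.37461356  0.1       ]
(np.float64(281.53349773941636), np.float64(274.5972050965886), np.float64(81.1)) [ 0.43762165 -0.13916265  0.012     ]
(np.float64(290.0064713896458), np.float64(255.2552792915531), np.float64(97.86666666666666)) (array([ 0.43811934, -0.13932967,  0.00911294]), [np.float64(0.0004137615238009077), np.float64(0.00041376152380078775)])
lens [ 0.41879343 -0.05481695  0.012     ] [[266.20117709 251.11220342]]
0.08639552790958833 102.64150441762403
```

```bash
cat >> h.py <<'E'
def goal(pos,yaw):
    "delta in tool axes to have TCP pos, tool down, tool x at world yaw(deg)"
    o=bot.get_obs(); M=R.from_rotvec(o["ee_rot"]).as_matrix(); y=np.radians(yaw)
    x=np.array([np.cos(y),np.sin(y),0]);z=np.array([0,0,-1.]); T=np.c_[x,np.cross(z,x),z]
    print("clock %.2f"%o["clock"],"tcp",o["tcp_pos"].round(4),"toolx yaw %.2f"%np.degrees(np.arctan2(M[1,0],M[0,0])),"z",M[:,2].round(3),"j",o["joint_pos"].round(2),"w %.4f"%o["grip_width"],"F",o["wrist_force"].round(1))
    print(" shift",(M.T@(np.array(pos)-o["tcp_pos"])).round(4)," turn",np.degrees(R.from_matrix(M.T@T).as_rotvec()).round(2))
E
python3 - <<'E'
from h import *
goal([.4466,-.3749,.25],4.8); goal([.4466,-.3749,.25],-175.2); goal([.33,0,.25],4.8)
t=vision.camera("top");
print(plane(t,(402,190),.0),plane(t,(400,200),0.))
E
```

```text
clock 0.35 tcp [0.1697 0.523  0.1974] toolx yaw 72.02 z [-0. -0. -1.] j [ 1.05  0.26  1.54  0.    1.35 -0.2 ] w 0.0852 F [-0.4  0.1 -0.1]
 shift [-0.7686  0.5406 -0.0523]  turn [1.000e-02 3.000e-02 6.722e+01]
clock 0.35 tcp [0.1697 0.523  0.1974] toolx yaw 72.02 z [-0. -0. -1.] j [ 1.05  0.26  1.54  0.    1.35 -0.2 ] w 0.0852 F [-0.4  0.1 -0.1]
 shift [-0.7686  0.5406 -0.0523]  turn [-3.0000e-02  1.0000e-02 -1.1278e+02]
clock 0.35 tcp [0.1697 0.523  0.1974] toolx yaw 72.02 z [-0. -0. -1.] j [ 1.05  0.26  1.54  0.    1.35 -0.2 ] w 0.0852 F [-0.4  0.1 -0.1]
 shift [-0.448   0.3139 -0.0524]  turn [1.000e-02 3.000e-02 6.722e+01]
[ 0.67957711 -0.47732519  0.        ] [ 0.65046565 -0.47087673  0.        ]
```

```bash
python3 -m creep '[[[-0.45,0.315,-0.07],[0,0,67],0],[[-0.45,0.315,-0.07],[0,0,67],0],[[-0.45,0.315,-0.07],[0,0,67],0],[[-0.45,0.315,-0.07],[0,0,67],0],[[-0.45,0.315,-0.07],[0,0,67],0],[[-0.45,0.315,-0.07],[0,0,67],0],[[-0.45,0.315,-0.07],[0,0,67],0],[[-0.45,0.315,-0.07],[0,0,67],0]]'
python3 -c "
from h import *
goal([.4466,-.3749,.25],4.8)"
```

```text
clock: 1.2
tcp_pos: [0.2858, 0.1421, 0.2487]
ee_rot: [3.139, 0.13, 0.002]
wrist_force: [1.7, -0.6, 1.9]
grip_width: 0.0854
clock 1.20 tcp [0.2858 0.1421 0.2487] toolx yaw 4.75 z [ 0.002 -0.    -1.   ] j [ 0.11 -0.22  1.9  -0.    1.46  0.02] w 0.0854 F [ 1.7 -0.6  1.9]
 shift [ 0.1175  0.5285 -0.001 ]  turn [ 0.01 -0.09 -0.05]
```

```bash
python3 -m creep '[[[0.117,0.528,0],[0,0,0],0],[[0.117,0.528,0],[0,0,0],0],[[0.117,0.528,0],[0,0,0],0],[[0.117,0.528,0],[0,0,0],0],[[0.117,0.528,0],[0,0,0],0],[[0.117,0.528,0],[0,0,0],0],[[0.117,0.528,0],[0,0,0],0],[[0.117,0.528,0],[0,0,0],0]]'
python3 -c "
from h import *
goal([.4466,-.3749,.25],4.8)"
```

```text
clock: 2.0
tcp_pos: [0.4041, -0.2407, 0.2489]
ee_rot: [3.139, 0.129, 0.003]
wrist_force: [1.6, 0.7, 0.6]
grip_width: 0.0856
clock 2.00 tcp [ 0.4041 -0.2407  0.2489] toolx yaw 4.70 z [ 0.002 -0.    -1.   ] j [-0.78  0.08  1.63  0.    1.43 -0.86] w 0.0856 F [1.6 0.7 0.6]
 shift [ 0.0313  0.1372 -0.0009]  turn [ 0.03 -0.12 -0.1 ]
```

```bash
python3 -m creep '[[[0.0313,0.137,0],[0,0,0],0],[[0.0313,0.137,0],[0,0,0],0],[[0.0313,0.137,0],[0,0,0],0],[[0.0313,0.137,0],[0,0,0],0],[[0.0313,0.137,0],[0,0,0],0]]'
python3 - <<'E'
from h import *
goal([.4466,-.3749,.25],4.8)
w=vision.camera("wrist");cv2.imwrite("pics/w1.png",w["pixels"][:,:,::-1])
print(proj(w,[[.4466,-.3749,.0913],[.5376,-.3684,.085]]))
E
```

```text
clock: 2.5
tcp_pos: [0.4462, -0.3751, 0.248]
ee_rot: [-3.138, -0.126, -0.002]
wrist_force: [-1.1, 0.6, -0.2]
grip_width: 0.0851
clock 2.50 tcp [ 0.4462 -0.3751  0.248 ] toolx yaw 4.62 z [ 0.001  0.002 -1.   ] j [-0.89  0.29  1.37  0.    1.48 -0.97] w 0.0851 F [-1.1  0.6 -0.2]
 shift [ 0.0004 -0.0002 -0.002 ]  turn [-0.09 -0.06 -0.18]
[[321.84086699 216.51995269]
 [412.38229606 215.81900663]]
```

View pics/w1.png

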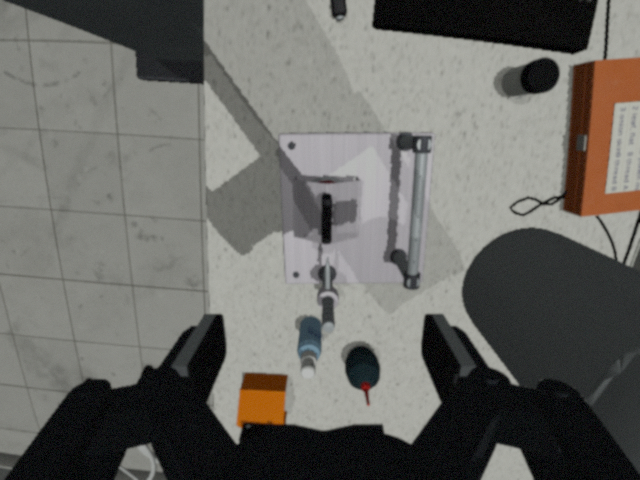

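The wrist view shows the guard grip at about (327,219) and the rail running from (421,145) to (412,280). The grip is about 5 px from where I predicted it, so I'll measure it properly.

```bash
python3 - <<'E'
from h import *
w=vision.camera("wrist");t=vision.camera("top");s=vision.camera("scene")
crop(w,270,120,450,345,2.66,"w1c.png"); 
g=w["pixels"].max(2); sub=g[185:255,310:345]; m=(sub<45).astype(np.uint8)
n,lab,st,cen=cv2.connectedComponentsWithStats(m); i=1+st[1:,4].argmax(); print(st[i],cen[i])
pts=np.argwhere(lab==i)[:,::-1]+[310,185]; r=cv2.minAreaRect(pts.astype(np.float32)); print(r)
c=cen[i]+[310,185]
for z in (.09,.1,.1055): print(z,plane(w,c,z))
print("tri w/t",tri(w,c,t,(372.46,268.58)),"w/s",tri(w,c,s,(352.88,250.58)))
# long edges direction
b=cv2.boxPoints(r); b=b[b[:,1].argsort()]; a0=b[:2].mean(0);a1=b[2:].mean(0); A=plane(w,a0,.1);B=plane(w,a1,.1);print("len",np.linalg.norm(A-B),"yaw",np.degrees(np.arctan2(*( (A-B)[[0,1]]*[-1,1]))))
E
```

```text
[ 11  10  11  49 416] [15.88942308 33.72355769]
((325.9988098144531, 219.034423828125), (9.373739242553711, 48.0404167175293), 1.9749339818954468)
0.09 [ 0.45089345 -0.37634918  0.09      ]
0.1 [ 0.4505742  -0.37381213  0.1       ]
0.1055 [ 0.45039862 -0.37241675  0.1055    ]
tri w/t (array([ 0.44995714, -0.37861016,  0.07796316]), [np.float64(0.001522142334016054), np.float64(0.0015221423340160587)]) w/s (array([ 0.44940439, -0.37434597,  0.09029266]), [np.float64(0.0023748919532110497), np.float64(0.002374891953211042)])
len 0.04769542908068776 yaw 2.8650741448761305
```

View pics/w1c.png

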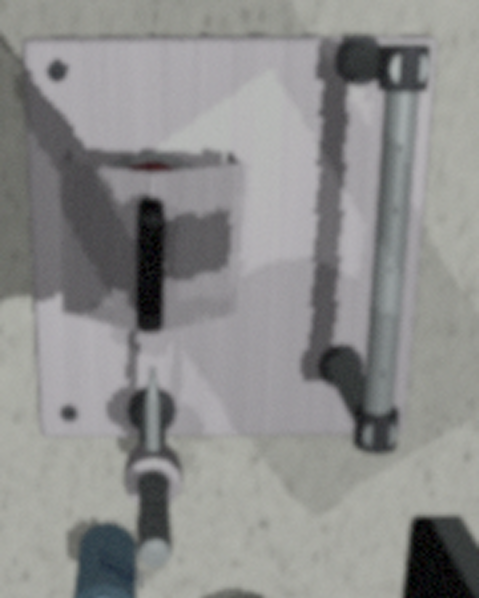

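```bash
python3 - <<'E'
from h import *
w=vision.camera("wrist");t=vision.camera("top");s=vision.camera("scene")
f=lambda p:(270+p[0]/2.66,120+p[1]/2.66)
def ang(a,b): d=a-b; return np.degrees(np.arctan2(-d[0],d[1]))
A=plane(w,f((408,70)),.087);B=plane(w,f((378,430)),.087);print("rail",A,B,(A+B)/2,np.linalg.norm(A-B),ang(A,B))
FL,FR,BL=[plane(w,f(p),.013) for p in ((25,38),(42,436),(432,38))];print("plate",FL,FR,BL,ang(FL,FR),np.linalg.norm(FL-FR),np.linalg.norm(FL-BL))
# guard walls at top: ridge length; needle
ft=lambda p:(330+(p[0]+.5)/6-.5,215+(p[1]+.5)/6-.5)
A=plane(t,ft((85,123)),.087);B=plane(t,ft((382,103)),.087);print("rail top",A,B,(A+B)/2,ang(A,B))
fs=lambda p:(315+p[0]/6,210+p[1]/6)
print("rail ends", tri(w,f((408,70)),s,fs((200,158))),tri(w,f((378,430)),s,fs((430,200))))
E
```

```text
rail [ 0.53771776 -0.29869192  0.087     ] [ 0.54985066 -0.43869753  0.087     ] [ 0.54378421 -0.36869473  0.087     ] 0.1405303501718356 4.9528822060176765
plate [ 0.39284531 -0.30132563  0.013     ] [ 0.40920128 -0.48741883  0.013     ] [ 0.56719931 -0.28630404  0.013     ] 5.022892417797408 0.18681058500375802 0.17499989508594752
rail top [ 0.53488384 -0.30331567  0.087     ] [ 0.54421484 -0.43261058  0.087     ] [ 0.53954934 -0.36796313  0.087     ] 4.127786231337959
rail ends (array([ 0.53953412, -0.29813851,  0.07836689]), [np.float64(0.000996772082857627), np.float64(0.0009967720828575127)]) (array([ 0.54557939, -0.43367727,  0.0911262 ]), [np.float64(0.0038299708197177514), np.float64(0.0038299708197177787)])
```

```bash
python3 -m creep '[[[0.002,0,0.05],[0,0,-0.4],0],[[0.002,0,0.1],[0,0,-0.4],0],[[0.002,0,0.118],[0,0,-0.4],0],[[0.002,0,0.118],[0,0,-0.4],0]]'
python3 - <<'E'
from h import *
goal([.4486,-.3746,.082],4.9)
w=vision.camera("wrist");cv2.imwrite("pics/w2.png",w["pixels"][:,:,::-1])
o=bot.get_obs(); M=R.from_rotvec(o["ee_rot"]).as_matrix()
for dx in(-.005,.005): print(proj(w,o["tcp_pos"]+M@np.array([dx,0,0.04])))
E
```

```text
clock: 3.25
tcp_pos: [0.4473, -0.3712, 0.1286]
ee_rot: [-3.134, -0.142, 0.002]
wrist_force: [-0.6, 0.2, 0.3]
grip_width: 0.0851
clock 3.25 tcp [ 0.4473 -0.3712  0.1286] toolx yaw 5.19 z [-0.002  0.004 -1.   ] j [-0.89  0.37  1.55  0.    1.22 -0.98] w 0.0851 F [-0.6  0.2  0.3]
 shift [0.001  0.0038 0.0466]  turn [-0.25  0.07  0.29]
[[315.34479611 262.85532145]]
[[330.45644163 262.85050354]]
```

View pics/w2.png

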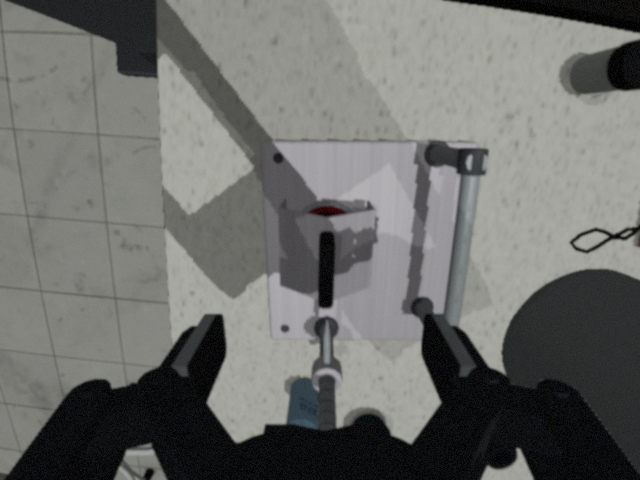

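```bash
python3 - <<'E'
from h import *
w=vision.camera("wrist")
g=w["pixels"].max(2); x0,y0=312,220; m=(g[y0:318,x0:340]<40).astype(np.uint8)
n,lab,st,cen=cv2.connectedComponentsWithStats(m); i=1+st[1:,4].argmax()
pts=np.argwhere(lab==i)[:,::-1]+[x0,y0]; r=cv2.minAreaRect(pts.astype(np.float32)); print(st[i],r)
ys=pts[:,1]
for y in range(ys.min(),ys.max()+1,8): xs=pts[ys==y][:,0]; print(y,xs.min(),xs.max(),end='; ')
b=cv2.boxPoints(r); b=b[b[:,1].argsort()]; A=plane(w,b[:2].mean(0),.1055);B=plane(w,b[2:].mean(0),.1055)
d=A-B;print(A,B,np.linalg.norm(d),np.degrees(np.arctan2(-d[0],d[1])))
print(cen[i]+[x0,y0],plane(w,cen[i]+[x0,y0],.103))
E
```

```text
[   5    8   16   75 1013] ((324.1544189453125, 264.9867248535156), (14.604586601257324, 74.13749694824219), 2.2025980949401855)
228 322 327; 236 318 331; 244 318 332; 252 318 331; 260 318 331; 268 317 331; 276 317 330; 284 317 329; 292 318 329; 300 318 328; [ 0.44904293 -0.34698734  0.1055    ] [ 0.45179966 -0.39704195  0.1055    ] 0.05013046675300545 3.1523510070935714
[324.09674235 264.32576505] [ 0.45039684 -0.37161788  0.103     ]
```

```bash
python3 -c "
from h import *
goal([.4495,-.3735,.082],4.7)"
```

```text
clock 3.35 tcp [ 0.4494 -0.3738  0.1328] toolx yaw 5.18 z [ 0.004 -0.002 -1.   ] j [-0.89  0.37  1.55  0.    1.22 -0.98] w 0.0854 F [-0.2 -0.3 -0.1]
 shift [-0.0001 -0.0005  0.0508]  turn [ 0.13 -0.19  0.48]
```

```bash
python3 - <<'E'
from h import *
for i in range(6):
    o=bot.get_obs(); print(o["clock"],o["tcp_pos"].round(4),o["ee_rot"].round(4),o["joint_pos"].round(4)); vision.camera("wrist")
E
```

```text
3.35 [ 0.4494 -0.3738  0.1328] [3.1363 0.1419 0.0054] [-0.8856  0.3666  1.547   0.0016  1.2242 -0.9765]
3.4 [ 0.4499 -0.3745  0.1338] [3.1345 0.1416 0.0074] [-0.8857  0.3657  1.5458  0.0016  1.2241 -0.9765]
3.45 [ 0.4501 -0.3748  0.1342] [3.1337 0.1415 0.0083] [-8.8580e-01  3.6530e-01  1.5454e+00  1.5000e-03  1.2240e+00 -9.7650e-01]
3.5 [ 0.45   -0.3748  0.1342] [3.1337 0.1414 0.0084] [-0.8858  0.3652  1.5456  0.0016  1.2238 -0.9766]
3.55 [ 0.4499 -0.3747  0.134 ] [3.1341 0.1414 0.008 ] [-0.8858  0.3653  1.546   0.0016  1.2238 -0.9765]
3.6 [ 0.4497 -0.3745  0.1336] [3.1345 0.1413 0.0074] [-0.8859  0.3656  1.5464  0.0016  1.2237 -0.9766]
```

```bash
cat >> h.py <<'E'
def gripx(w,box,th=40,z=.103):
    x0,y0,x1,y1=box; g=w["pixels"].max(2); m=(g[y0:y1,x0:x1]<th).astype(np.uint8)
    n,lab,st,cen=cv2.connectedComponentsWithStats(m); i=1+st[1:,4].argmax(); c=cen[i]+[x0,y0]
    return st[i],c,plane(w,c,z)
E
python3 - <<'E'
from h import *
goal([.4495,-.3735,.082],4.7)
w=vision.camera("wrist");print(gripx(w,(312,215,340,318)))
print(bot.get_obs()["tcp_pos"])
E
```

```text
clock 3.65 tcp [ 0.4495 -0.3744  0.1333] toolx yaw 5.16 z [ 0.005 -0.003 -1.   ] j [-0.89  0.37  1.55  0.    1.22 -0.98] w 0.0851 F [-0.7 -0.1  0.1]
 shift [-0.0002 -0.0011  0.0513]  turn [ 0.21 -0.24  0.46]
(array([   3,    9,   16,   74, 1001], dtype=int32), array([322.35364635, 259.8991009 ]), array([ 0.45018831, -0.37131069,  0.103     ]))
[ 0.44936003 -0.37419884  0.13296581]
```

```bash
python3 -m creep '[[[0,-0.0015,0.025],[0.2,-0.2,0.5],0],[[0,-0.0015,0.051],[0.2,-0.2,0.5],0],[[0,-0.0015,0.051],[0.2,-0.2,0.5],0],[[0,-0.0015,0.051],[0.2,-0.2,0.5],0]]' 
python3 - <<'E'
from h import *
for i in range(2): w=vision.camera("wrist")
goal([.4497,-.3735,.082],4.7)
cv2.imwrite("pics/w3.png",w["pixels"][:,:,::-1]); s=vision.camera("scene");crop(s,315,190,415,280,6,"s3.png")
E
```

```text
clock: 4.1
tcp_pos: [0.4494, -0.3728, 0.0822]
ee_rot: [-3.138, -0.128, -0.0]
wrist_force: [-0.7, -0.8, 0.1]
grip_width: 0.0856
clock 4.20 tcp [ 0.4501 -0.3737  0.0835] toolx yaw 4.66 z [ 0.002 -0.001 -1.   ] j [-0.88  0.42  1.6   0.    1.12 -0.97] w 0.0855 F [ 0.5 -0.1  1. ]
 shift [-0.0004 -0.0002  0.0015]  turn [ 0.08 -0.1  -0.04]
```

View pics/w3.png

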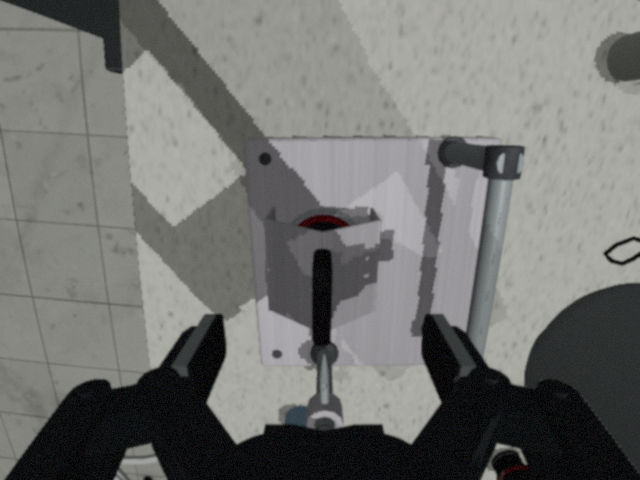

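View pics/s3.png

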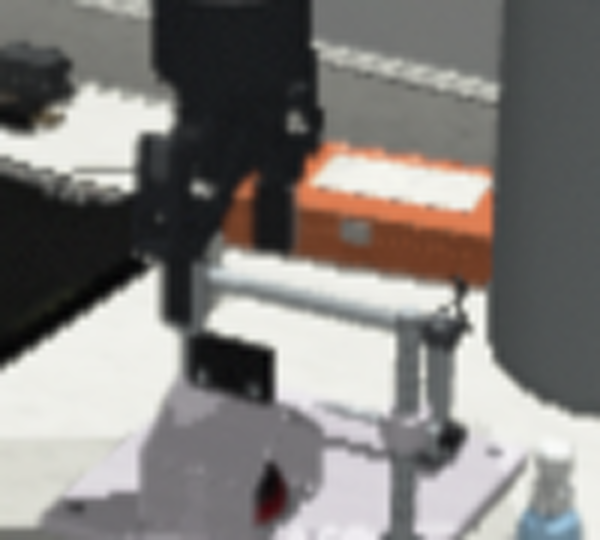

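```bash
python3 - <<'E'
from h import *
s=vision.camera("scene")
for X in ([.405,-.377,.096],[.495,-.370,.096],[.405,-.377,.083],[.45,-.373,.1055],[.45,-.373,.091]):
    print(X,((proj(s,X)[0]-[315,190])*6).round())
E
```

```text
[0.405, -0.377, 0.096] [186. 390.]
[0.495, -0.37, 0.096] [274. 314.]
[0.405, -0.377, 0.083] [186. 414.]
[0.45, -0.373, 0.1055] [231. 333.]
[0.45, -0.373, 0.091] [230. 360.]
```

```bash
python3 - <<'E'
from h import *
w=vision.camera("wrist");o=bot.get_obs(); M=R.from_rotvec(o["ee_rot"]).as_matrix()
for z in (0,-.013,-.03,-.05):
  for x in (-.0425,.0425): print(x,z,proj(w,o["tcp_pos"]+M@np.array([x,0,z]))[0].round(1), proj(w,o["tcp_pos"]+M@np.array([x,-.011,z]))[0].round(1))
E
```

```text
-0.0425 0 [244.9 284.3] [243.4 266.1]
0.0425 0 [396.6 284.1] [398.  265.9]
-0.0425 -0.013 [239.7 294.9] [238.  275.6]
0.0425 -0.013 [401.5 294.6] [403.1 275.4]
-0.0425 -0.03 [231.8 311. ] [229.7 290.3]
0.0425 -0.03 [409.1 310.7] [411. 290.]
-0.0425 -0.05 [220.4 334.4] [217.7 311.7]
0.0425 -0.05 [420.  334.1] [422.5 311.3]
```

Both cameras put the open fingertips about 35 mm higher than I expected. I'll close them partly and check before committing.

```bash
python3 -m creep '[[[0,0,0],[0,0,0],0.7],[[0,0,0],[0,0,0],0.7],[[0,0,0],[0,0,0],0.7],[[0,0,0],[0,0,0],0.7]]' 20
python3 - <<'E'
from h import *
w=vision.camera("wrist");
goal([.4497,-.3735,.082],4.7)
cv2.imwrite("pics/w4.png",w["pixels"][:,:,::-1]); s=vision.camera("scene");crop(s,315,190,415,280,6,"s4.png")
E
```

```text
clock: 4.75
tcp_pos: [0.45, -0.3736, 0.0834]
ee_rot: [3.138, 0.128, 0.003]
wrist_force: [-0.1, -0.1, 0.3]
grip_width: 0.0282
clock 4.80 tcp [ 0.45   -0.3735  0.0833] toolx yaw 4.66 z [ 0.002 -0.001 -1.   ] j [-0.88  0.42  1.6   0.    1.12 -0.97] w 0.0257 F [ 0.4  0.  -0.8]
 shift [-0.0003 -0.      0.0013]  turn [ 0.08 -0.1  -0.04]
```

View pics/w4.png

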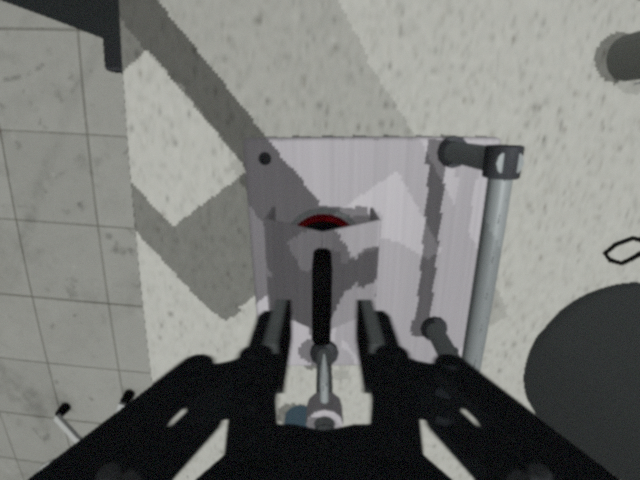

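View pics/s4.png

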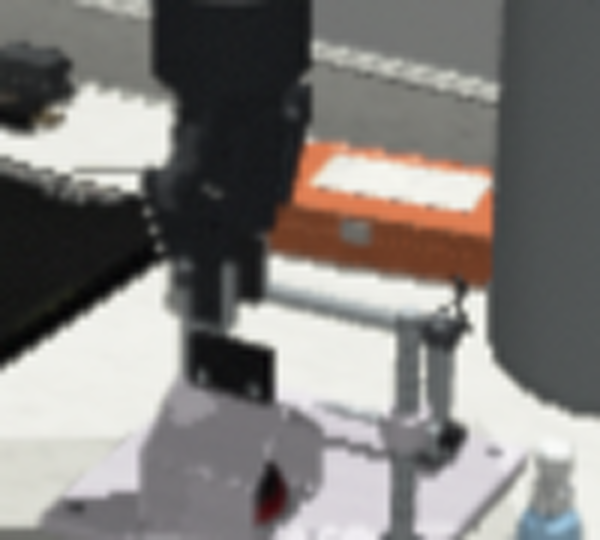

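```bash
python3 - <<'E'
from h import *
w=vision.camera("wrist");s=vision.camera("scene");t=vision.camera("top");o=bot.get_obs(); M=R.from_rotvec(o["ee_rot"]).as_matrix()
for z in (0,-.02,-.03,-.04):
  print(z,[proj(w,o["tcp_pos"]+M@np.array([x,-.011,z]))[0].round(1) for x in (-.0135,.0135)],
   [((proj(s,o["tcp_pos"]+M@np.array([x,y,z]))[0]-[315,190])*6).round() for x in (-.0135,.0135) for y in(-.011,.011)])
print(o["grip_width"]); crop(w,220,220,430,420,3.5,"w5.png")
E
```

```text
0 [array([296.2, 266.5]), array([345.5, 266.4])] [array([198., 381.]), array([238., 391.]), array([224., 358.]), array([264., 368.])]
-0.02 [array([293.3, 281.8]), array([348. , 281.7])] [array([198., 344.]), array([238., 354.]), array([224., 322.]), array([265., 331.])]
-0.03 [array([291.6, 290.8]), array([349.5, 290.8])] [array([198., 326.]), array([239., 336.]), array([225., 303.]), array([265., 313.])]
-0.04 [array([289.7, 300.9]), array([351.1, 300.9])] [array([198., 307.]), array([239., 317.]), array([225., 285.]), array([265., 295.])]
0.02530623555117585
```

View pics/w5.png

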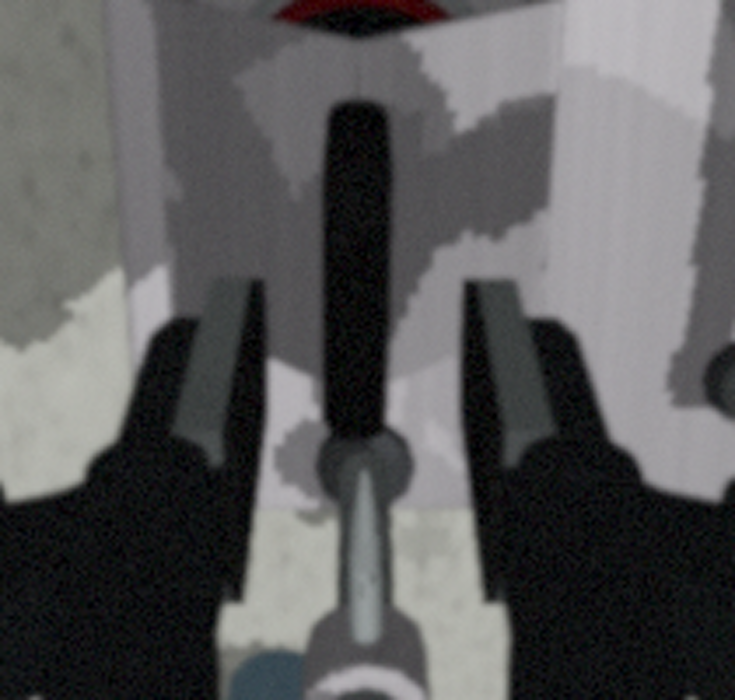

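The real fingertips sit about 36 mm short of the reported TCP, and the wrist pad geometry and scene view agree on that. I'll descend in steps, checking visually.

```bash
python3 -m creep '[[[-0.0005,0,0.012],[0,0,0],0.7],[[-0.0005,0,0.024],[0,0,0],0.7],[[-0.0005,0,0.024],[0,0,0],0.7],[[-0.0005,0,0.024],[0,0,0],0.7]]' 20
python3 - <<'E'
from h import *
w=vision.camera("wrist");
goal([.4497,-.3735,.050],4.7)
s=vision.camera("scene");a=s["pixels"][190:280,315:415,::-1]; b=w["pixels"][200:420,210:440,::-1]
cv2.imwrite("pics/w6.png",np.hstack([cv2.resize(a,(400,400),interpolation=2),cv2.resize(b,(400,400),interpolation=2)]))
E
```

```text
clock: 5.4
tcp_pos: [0.4491, -0.3731, 0.0582]
ee_rot: [-3.139, -0.128, -0.001]
wrist_force: [-0.5, -0.1, -0.0]
grip_width: 0.0256
clock 5.45 tcp [ 0.4494 -0.3735  0.0588] toolx yaw 4.65 z [ 0.001 -0.001 -1.   ] j [-0.88  0.44  1.63  0.    1.07 -0.97] w 0.0257 F [-0.6 -0.3  0.3]
 shift [0.0003 0.0001 0.0088]  turn [ 0.04 -0.07 -0.05]
```

View pics/w6.png

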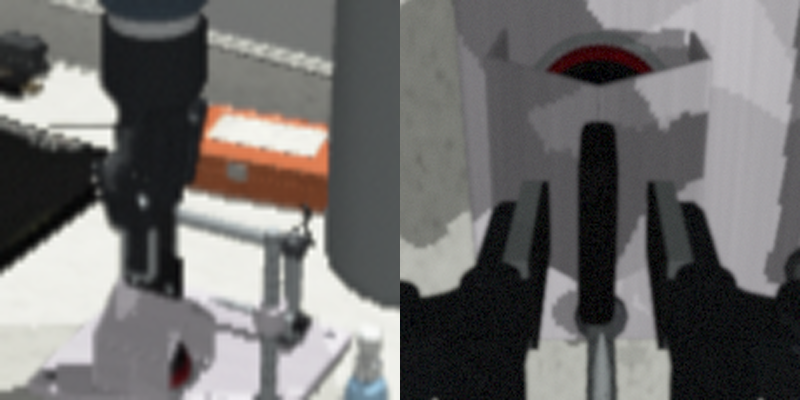

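```bash
python3 -m creep '[[[-0.0003,0,0.006],[0,0,0],0.7],[[-0.0003,0,0.011],[0,0,0],0.7],[[-0.0003,0,0.011],[0,0,0],0.7],[[-0.0003,0,0.011],[0,0,0],1],[[-0.0003,0,0.011],[0,0,0],1],[[-0.0003,0,0.011],[0,0,0],1],[[-0.0003,0,0.011],[0,0,0],1]]' 50
python3 - <<'E'
from h import *
w=vision.camera("wrist");
goal([.4497,-.3735,.050],4.7)
s=vision.camera("scene");a=s["pixels"][190:280,315:415,::-1]; b=w["pixels"][200:420,210:440,::-1]
cv2.imwrite("pics/w7.png",np.hstack([cv2.resize(a,(400,400),interpolation=2),cv2.resize(b,(400,400),interpolation=2)]))
E
```

```text
clock: 6.2
tcp_pos: [0.4493, -0.3737, 0.0483]
ee_rot: [3.138, 0.128, 0.003]
wrist_force: [-0.0, -0.6, -0.5]
grip_width: 0.0093
clock 6.25 tcp [ 0.4494 -0.3737  0.0483] toolx yaw 4.66 z [ 0.002 -0.001 -1.   ] j [-0.88  0.45  1.64  0.    1.04 -0.97] w 0.0089 F [-0.9 -0.3 -1.3]
 shift [ 0.0003 -0.0002 -0.0017]  turn [ 0.08 -0.1  -0.04]
```

View pics/w7.png

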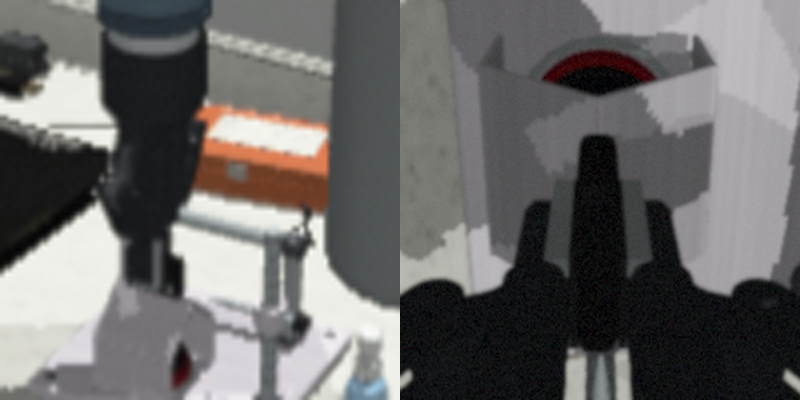

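```bash
python3 -m creep '[[[0,0,-0.004],[0,0,0],1],[[0,0,-0.012],[0,0,0],1],[[0,0,-0.03],[0,0,0],1],[[0,0,-0.05],[0,0,0],1],[[0,0,-0.075],[0,0,0],1],[[0,0,-0.1],[0,0,0],1],[[0,0,-0.113],[0,0,0],1],[[0,0,-0.113],[0,0,0],1]]' 50
python3 - <<'E'
from h import *
for i in range(2):w=vision.camera("wrist");
goal([.4497,-.3735,.160],4.7)
s=vision.camera("scene");a=s["pixels"][180:300,305:425,::-1]; b=w["pixels"]
cv2.imwrite("pics/w8.png",b[:,:,::-1]);cv2.imwrite("pics/s8.png",cv2.resize(a,(600,600),interpolation=2))
E
```

```text
clock: 7.1
tcp_pos: [0.4502, -0.3748, 0.1639]
ee_rot: [3.134, 0.127, 0.007]
wrist_force: [0.0, -0.0, -0.7]
grip_width: 0.009
clock 7.20 tcp [ 0.4489 -0.3733  0.1607] toolx yaw 4.66 z [ 0.001 -0.001 -1.   ] j [-0.89  0.34  1.51  0.    1.29 -0.97] w 0.0089 F [-0.7 -0.3 -1.5]
 shift [0.0008 0.0003 0.0007]  turn [ 0.05 -0.08 -0.04]
```

View pics/w8.png

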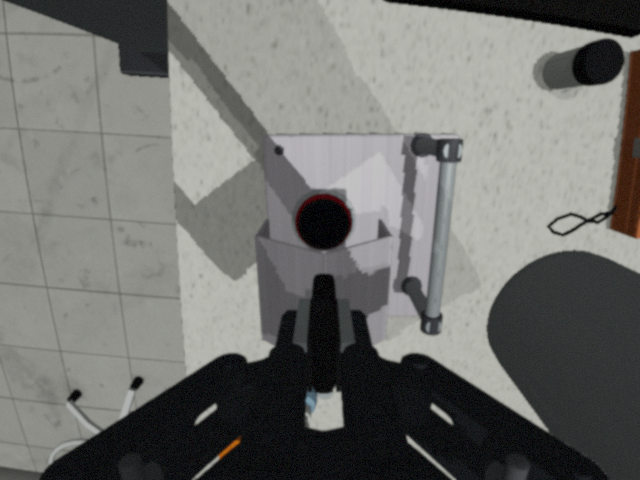

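View pics/s8.png

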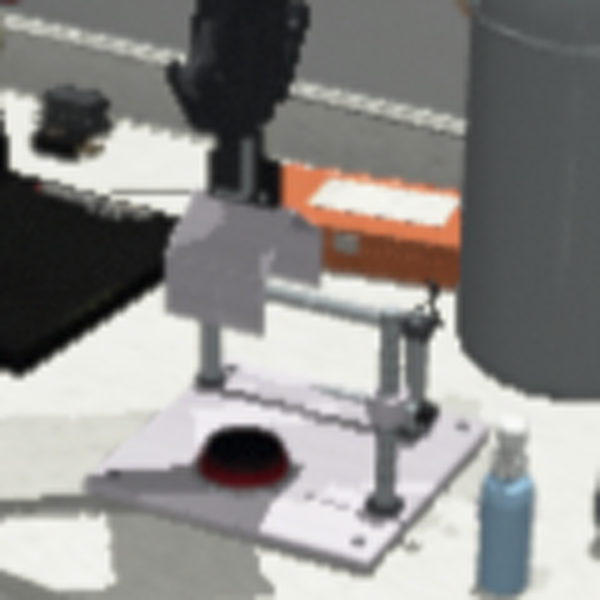

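```bash
python3 - <<'E'
from h import *
w=vision.camera("wrist");t=vision.camera("top");s=vision.camera("scene")
o=bot.get_obs();M=R.from_rotvec(o["ee_rot"]).as_matrix();print(o["tcp_pos"],np.degrees(np.arctan2(M[1,0],M[0,0])))
tool=lambda X:(M.T@(np.array(X)-o["tcp_pos"])).round(4)
crop(w,395,125,475,345,2.7,"w9.png")
# rail edges per row in wrist
g=w["pixels"].astype(int).sum(2)/3
for y in (170,190,210,230,250,270,290): print(y,g[y,415:470].astype(int).tolist())
L=w["pixels"][185:258,285:362].max(2); 
m=(w["pixels"][:,:,0]>60)&(w["pixels"][:,:,1]<30)
ys,xs=np.nonzero(m[185:258,285:362]); (c,r)=cv2.minEnclosingCircle(np.c_[xs+285,ys+185].astype(np.float32)); print("lens red circle",c,r,plane(w,c,.031),tool(plane(w,c,.031)))
print("lens px", plane(w,(295,222),.031),plane(w,(352,222),.031))
E
```

```text
[ 0.4485841  -0.37294299  0.15975241] 4.655357922259494
170 [93, 112, 144, 163, 172, 175, 184, 190, 191, 188, 188, 189, 188, 187, 187, 180, 177, 176, 173, 174, 173, 172, 173, 174, 170, 158, 134, 102, 96, 111, 122, 130, 138, 144, 155, 168, 178, 178, 172, 164, 155, 150, 146, 155, 169, 178, 180, 180, 180, 181, 180, 180, 179, 179, 180]
190 [114, 148, 164, 170, 170, 170, 171, 170, 170, 169, 170, 171, 170, 173, 174, 173, 171, 170, 171, 171, 171, 171, 168, 159, 137, 101, 85, 93, 108, 120, 133, 145, 152, 163, 164, 164, 163, 161, 154, 146, 146, 156, 168, 177, 176, 177, 177, 175, 180, 180, 180, 181, 181, 181, 180]
210 [145, 162, 164, 169, 169, 170, 170, 170, 169, 168, 168, 171, 171, 170, 170, 170, 167, 170, 171, 172, 166, 157, 133, 99, 82, 93, 101, 112, 119, 125, 134, 146, 152, 153, 148, 142, 135, 135, 139, 153, 172, 177, 176, 176, 178, 179, 180, 181, 180, 180, 180, 180, 179, 177, 176]
230 [179, 183, 186, 186, 186, 186, 187, 183, 184, 182, 175, 172, 170, 168, 169, 168, 168, 169, 167, 160, 135, 103, 86, 92, 106, 112, 121, 127, 132, 143, 150, 151, 147, 142, 135, 133, 135, 149, 166, 175, 180, 180
[... 390 characters left out ...]
 166, 165, 168, 166, 168, 169, 167, 157, 134, 101, 82, 96, 105, 115, 121, 128, 134, 137, 144, 142, 141, 137, 134, 132, 139, 154, 158, 160, 157, 157, 156, 159, 156, 156, 157, 156, 158, 155, 157, 151, 149, 148, 152, 156, 159, 161, 164]
290 [60, 63, 61, 60, 64, 61, 65, 87, 123, 152, 164, 165, 165, 156, 131, 98, 87, 97, 106, 114, 121, 130, 134, 139, 141, 141, 140, 135, 134, 136, 144, 158, 162, 161, 159, 159, 158, 157, 156, 158, 160, 161, 161, 162, 161, 161, 159, 160, 160, 161, 160, 157, 160, 161, 163]
lens red circle (329.0, 211.5) 23.585052490234375 [ 0.454468   -0.36090603  0.031     ] [ 0.0068 -0.0114  0.1288]
lens px [ 0.42452827 -0.37308252  0.031     ] [ 0.47613549 -0.36894558  0.031     ]
```

View pics/w9.png

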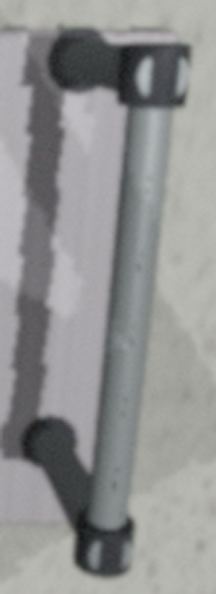

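```bash
python3 - <<'E'
from h import *
w=vision.camera("wrist")
o=bot.get_obs();M=R.from_rotvec(o["ee_rot"]).as_matrix();print(o["tcp_pos"])
tool=lambda X:(M.T@(np.array(X)-o["tcp_pos"])).round(4)
A=plane(w,(447.6,190),.085);B=plane(w,(437.3,290),.085);d=A-B
print(A,B,tool(A),tool(B),"yaw",np.degrees(np.arctan2(-d[0],d[1])))
E1=plane(w,(449,158),.085);E2=plane(w,(431.5,325),.085);print("ends",E1,E2,(E1+E2)/2,np.linalg.norm(E1-E2),tool((E1+E2)/2))
c=plane(w,(323.5,222),.031);print("lens",c,tool(c))
n=np.array([-d[1],d[0]]);n=-n/np.hypot(*n)
for nm,p in(("lens",c),("tcp",o["tcp_pos"])): print(nm,"perp dist to rail",abs((A[:2]-p[:2])@np.array([d[1],-d[0]])/np.hypot(d[0],d[1])))
E
```

```text
[ 0.44870833 -0.37306644  0.15994745]
[ 0.53741749 -0.32510445  0.085     ] [ 0.54484388 -0.40546441  0.085     ] [ 0.0923 -0.0406  0.075 ] [0.0932 0.0401 0.075 ] yaw 5.279938778608801
ends [ 0.53412492 -0.30240746  0.085     ] [ 0.54620446 -0.43787424  0.085     ] [ 0.54016469 -0.37014085  0.085     ] 0.1360042833376699 [0.0914 0.0046 0.075 ]
lens [ 0.4502471  -0.37087629  0.031     ] [ 0.0017 -0.002   0.1289]
lens perp dist to rail 0.09101254243431064
tcp perp dist to rail 0.09274632331273096
```

```bash
python3 -m creep '[[[0.02,0.002,0],[0,0,-0.3],1],[[0.045,0.002,0],[0,0,-0.3],1],[[0.07,0.002,0],[0,0,-0.3],1],[[0.088,0.002,0],[0,0,-0.3],1],[[0.0922,0.002,0],[0,0,-0.3],1],[[0.0922,0.002,0],[0,0,-0.3],1],[[0.0922,0.002,0],[0,0,-0.3],1],[[0.0922,0.002,0],[0,0,-0.3],1]]' 50
python3 - <<'E'
from h import *
for i in range(2):w=vision.camera("wrist");
goal([.5405,-.3675,.160],4.9)
s=vision.camera("scene");a=s["pixels"][180:300,305:425,::-1]; b=w["pixels"]
cv2.imwrite("pics/w10.png",b[:,:,::-1]);cv2.imwrite("pics/s10.png",cv2.resize(a,(600,600),interpolation=2))
E
```

```text
clock: 8.25
tcp_pos: [0.5398, -0.3678, 0.16]
ee_rot: [-3.138, -0.135, 0.0]
wrist_force: [-1.0, -0.1, -2.0]
grip_width: 0.009
clock 8.35 tcp [ 0.54   -0.3678  0.1602] toolx yaw 4.91 z [ 0.     0.001 -1.   ] j [-0.77  0.47  1.32  0.    1.35 -0.85] w 0.0091 F [ 0.7  0.1 -0.7]
 shift [ 0.0005 -0.0003  0.0002]  turn [-0.03 -0.01  0.01]
```

View pics/w10.png

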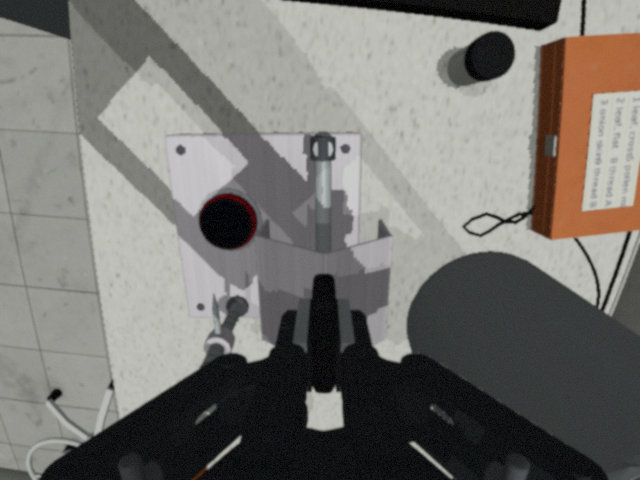

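View pics/s10.png

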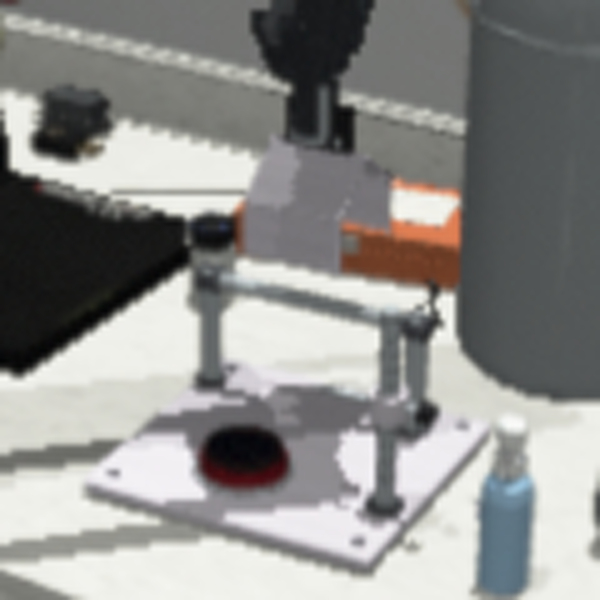

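```bash
python3 -m creep '[[[0.0002,0,0.02],[0,0,0],1],[[0.0002,0,0.045],[0,0,0],1],[[0.0002,0,0.07],[0,0,0],1],[[0.0002,0,0.085],[0,0,0],1],[[0.0002,0,0.087],[0,0,0],1],[[0.0002,0,0.087],[0,0,0],1],[[0.0002,0,0.087],[0,0,0],1]]' 50
python3 - <<'E'
from h import *
for i in range(2):w=vision.camera("wrist");
goal([.5405,-.3675,.065],4.9)
s=vision.camera("scene");a=s["pixels"][180:300,305:425,::-1]; b=w["pixels"]
cv2.imwrite("pics/w11.png",b[:,:,::-1]);cv2.imwrite("pics/s11.png",cv2.resize(a,(600,600),interpolation=2))
E
```

```text
clock: 9.1
tcp_pos: [0.541, -0.3685, 0.0746]
ee_rot: [3.137, 0.134, 0.003]
wrist_force: [0.5, 0.3, -1.2]
grip_width: 0.0086
clock 9.20 tcp [ 0.5411 -0.3685  0.0748] toolx yaw 4.91 z [ 0.002 -0.001 -1.   ] j [-0.77  0.54  1.43  0.    1.18 -0.85] w 0.0091 F [-0.1  0.3 -0.7]
 shift [-0.0005 -0.0011  0.0098]  turn [ 0.09 -0.12  0.01]
```

View pics/w11.png

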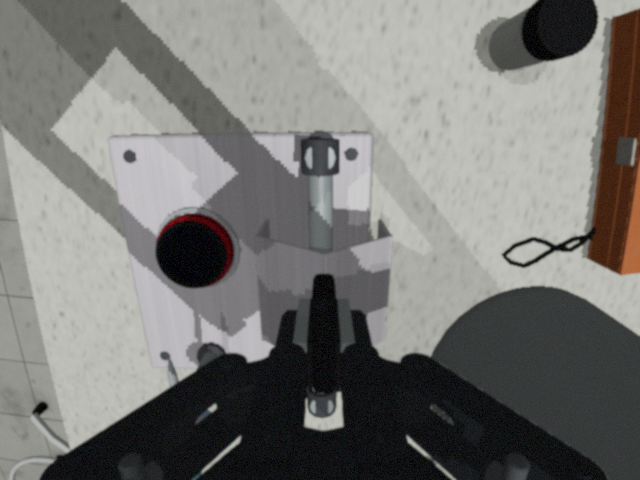

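View pics/s11.png

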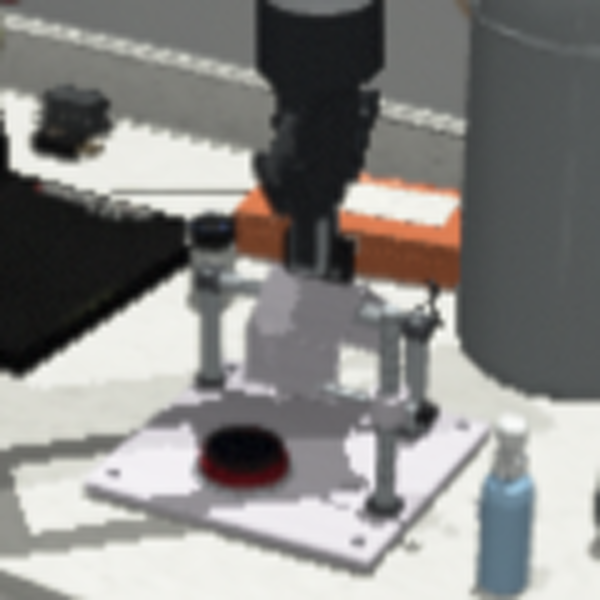

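```bash
python3 -m creep '[[[-0.001,-0.0005,0.003],[0,0,0],1],[[-0.001,-0.0005,0.006],[0,0,0],1],[[-0.001,-0.0005,0.008],[0,0,0],1],[[-0.001,-0.0005,0.008],[0,0,0],1],[[-0.001,-0.0005,0.008],[0,0,0],1]]' 50
python3 -c "
from h import *
vision.camera('top')
goal([.5405,-.3675,.065],4.9)"
python3 -m creep '[[[0,0,0.002],[0,0,0],1],[[0,0,0.004],[0,0,0],1],[[0,0,0.004],[0,0,0],1],[[0,0,0.004],[0,0,0],1]]' 50
python3 -c "
from h import *
vision.camera('top')
goal([.5405,-.3675,.065],4.9)"
```

```text
clock: 9.75
tcp_pos: [0.5399, -0.3679, 0.0663]
ee_rot: [3.138, 0.135, 0.003]
wrist_force: [0.4, -0.6, -0.4]
grip_width: 0.0091
clock 9.80 tcp [ 0.54   -0.368   0.0665] toolx yaw 4.91 z [ 0.002 -0.001 -1.   ] j [-0.77  0.54  1.44  0.    1.16 -0.85] w 0.0089 F [-0.6  0.  -0.8]
 shift [ 0.0005 -0.0004  0.0015]  turn [ 0.07 -0.1   0.01]
clock: 10.2
tcp_pos: [0.5402, -0.3683, 0.0655]
ee_rot: [3.136, 0.135, 0.005]
wrist_force: [-3.7, 3.7, 14.4]
grip_width: 0.0093
clock 10.25 tcp [ 0.5403 -0.3683  0.0655] toolx yaw 4.93 z [ 0.003 -0.003 -1.   ] j [-0.77  0.54  1.44  0.    1.15 -0.85] w 0.0089 F [-5.2  3.7 14.2]
 shift [ 0.0003 -0.0008  0.0005]  turn [ 0.18 -0.17  0.03]
```

```bash
python3 -m creep '[[[0,0,0.0005],[0,0,0],1],[[0,0,0.0005],[0,0,0],1],[[0,0,0.0005],[0,0,0],0.8],[[0,0,0.0005],[0,0,0],0.75],[[0,0,0.0005],[0,0,0],0.7],[[0,0,0.0005],[0,0,0],0.7]]' 20
python3 - <<'E'
from h import *
w=vision.camera("wrist");
goal([.5405,-.3675,.065],4.9)
s=vision.camera("scene");a=s["pixels"][180:300,305:425,::-1]; b=w["pixels"]
cv2.imwrite("pics/w12.png",b[:,:,::-1]);cv2.imwrite("pics/s12.png",cv2.resize(a,(600,600),interpolation=2))
E
```

```text
clock: 10.85
tcp_pos: [0.5402, -0.3682, 0.0646]
ee_rot: [3.136, 0.135, 0.004]
wrist_force: [0.3, 0.5, -0.7]
grip_width: 0.0256
clock 10.90 tcp [ 0.5402 -0.3682  0.0647] toolx yaw 4.93 z [ 0.003 -0.002 -1.   ] j [-0.77  0.54  1.44  0.    1.15 -0.85] w 0.0254 F [-0.3  0.6 -0.6]
 shift [ 0.0004 -0.0007 -0.0003]  turn [ 0.16 -0.15  0.03]
```

View pics/w12.png

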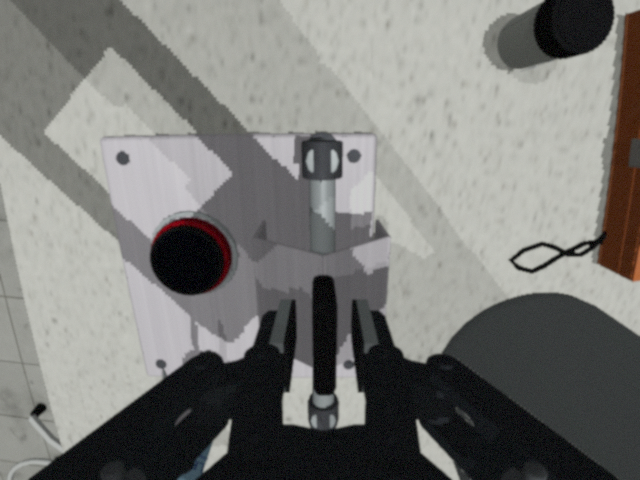

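View pics/s12.png

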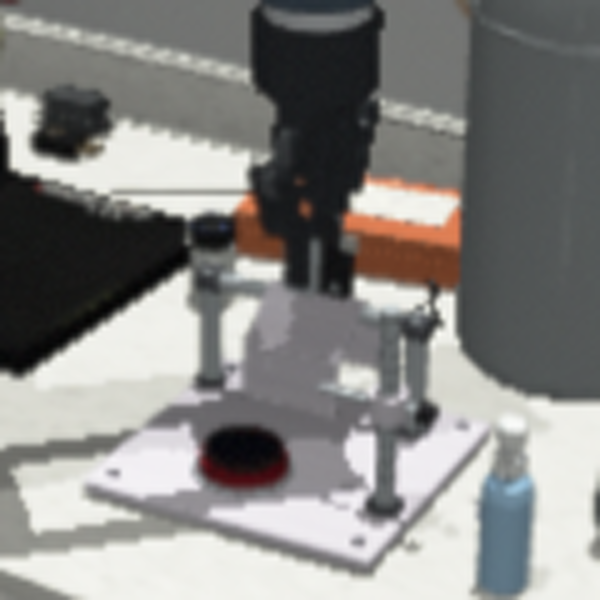

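The guard straddles the bar and hangs by itself with the jaws open. I'll retract straight up.

```bash
python3 -m creep '[[[0,0,-0.005],[0,0,0],0.65],[[0,0,-0.02],[0,0,0],0.6],[[0,0,-0.04],[0,0,0],0.6],[[0,0,-0.07],[0,0,0],0.4],[[0,0,-0.11],[0,0,0],0.4],[[0,0,-0.13],[0,0,0],0.4],[[0,0,-0.13],[0,0,0],0.4]]'
python3 - <<'E'
from h import *
w=vision.camera("wrist");t=vision.camera("top")
goal([.4387,-.13,.2],12)
s=vision.camera("scene");a=s["pixels"][180:300,305:425,::-1]; b=w["pixels"]
cv2.imwrite("pics/w13.png",b[:,:,::-1]);cv2.imwrite("pics/s13.png",cv2.resize(a,(600,600),interpolation=2))
E
```

```text
clock: 11.65
tcp_pos: [0.5418, -0.3696, 0.2009]
ee_rot: [3.129, 0.135, 0.015]
wrist_force: [-0.7, -0.7, 0.4]
grip_width: 0.0511
clock 11.75 tcp [ 0.54   -0.3681  0.1959] toolx yaw 4.93 z [ 0.004 -0.004 -1.   ] j [-0.77  0.44  1.27  0.    1.42 -0.85] w 0.0514 F [ 0.8  0.2 -1.4]
 shift [-0.0804 -0.2459 -0.0054]  turn [ 0.25 -0.21 -7.07]
```

View pics/w13.png

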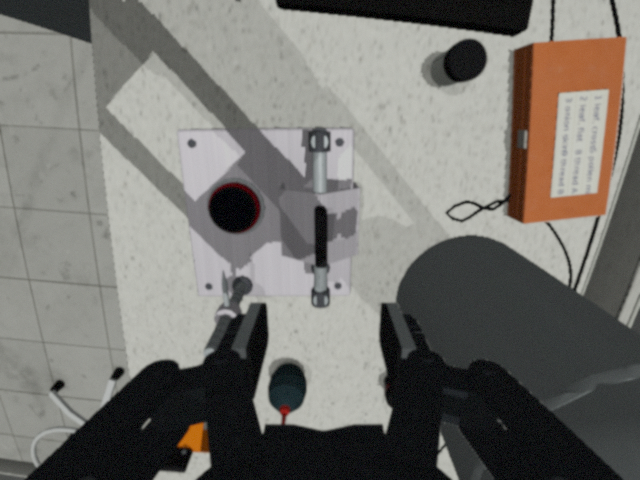

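View pics/s13.png

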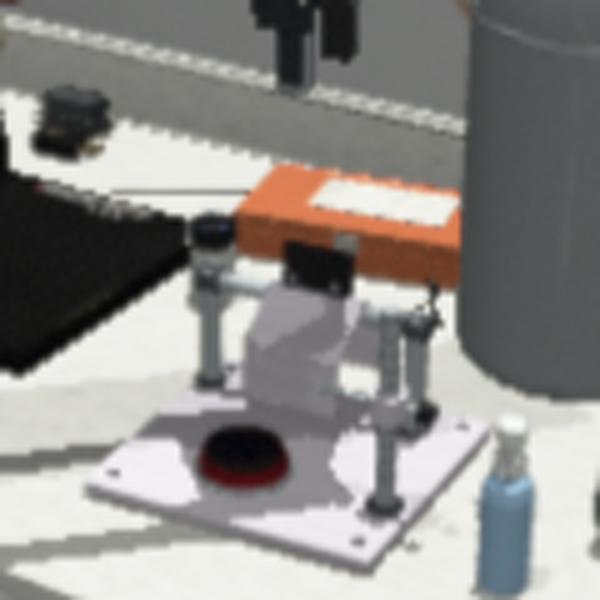

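```bash
python3 - <<'E'
from h import *
w=vision.camera("wrist");s=vision.camera("scene");t=vision.camera("top")
crop(w,185,180,275,300,6,"n1.png");crop(s,355,240,395,290,12,"n2.png");crop(t,365,255,415,285,12,"n3.png")
E
```

```text
(no output)
```

View pics/n1.png

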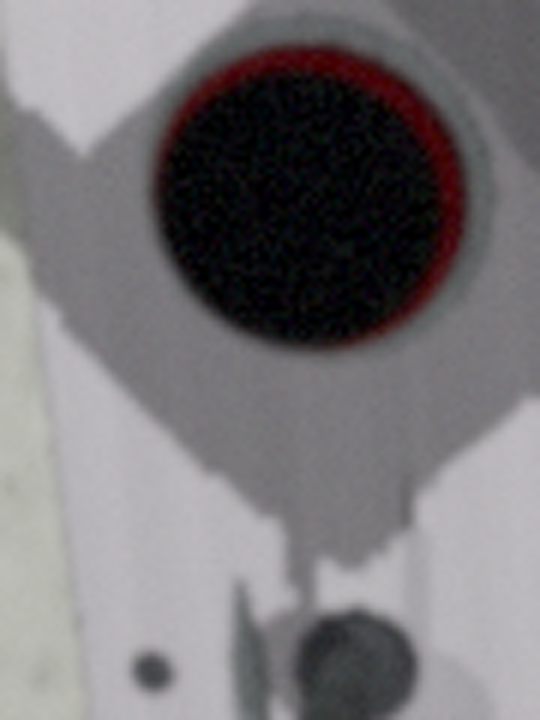

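View pics/n2.png

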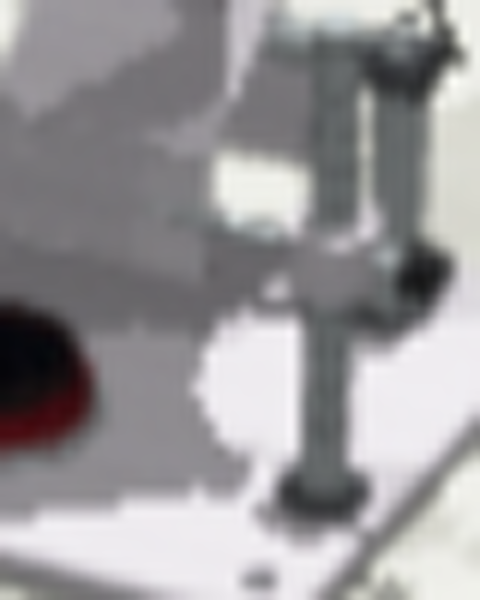

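View pics/n3.png

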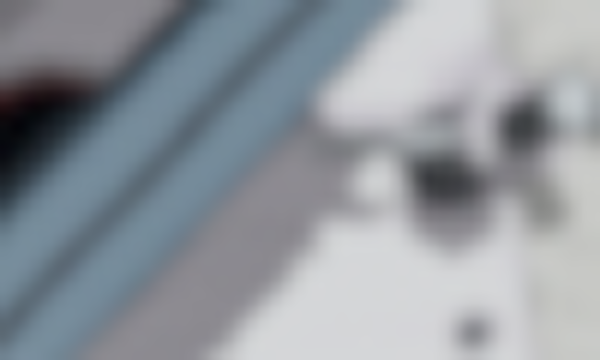

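```bash
python3 - <<'E'
from h import *
w=vision.camera("wrist");s=vision.camera("scene");t=vision.camera("top")
L=plane(w,(236.3,213),.031);tip=L[:2]+[.0038,-.0438];print("lens",L,"tip exp",tip)
pw=(225,276.7)
for z in(.08,.085,.09,.095,.1,.105): 
    p=plane(w,pw,z); print(z,p.round(4),np.hypot(*(p[:2]-tip)).round(4), "scene",proj(s,[*tip,z])[0].round(1),"top",proj(t,[*tip,z])[0].round(1))
for ps in ((367.7,257.5),(371,258)): print(tri(w,pw,s,ps),tri(t,(391.2,265.2),s,ps))
# lens centre in scene and top
print(proj(s,L),proj(t,L))
E
```

```text
lens [ 0.45403981 -0.37234712  0.031     ] tip exp [ 0.45783981 -0.41614712]
0.08 [ 0.4554 -0.4201  0.08  ] 0.0047 scene [367.4 256.1] top [387.3 265. ]
0.085 [ 0.4567 -0.4178  0.085 ] 0.002 scene [367.5 254.6] top [387.6 264.8]
0.09 [ 0.458  -0.4154  0.09  ] 0.0007 scene [367.5 253.1] top [387.9 264.6]
0.095 [ 0.4594 -0.4131  0.095 ] 0.0034 scene [367.5 251.5] top [388.3 264.4]
0.1 [ 0.4607 -0.4108  0.1   ] 0.0061 scene [367.6 250. ] top [388.6 264.2]
0.105 [ 0.462  -0.4084  0.105 ] 0.0088 scene [367.6 248.5] top [389. 264.]
(array([ 0.45446827, -0.42011332,  0.07842633]), [np.float64(0.0008713953079732343), np.float64(0.000871395307973093)]) (array([ 0.45500101, -0.42322648,  0.07984601]), [np.float64(0.003905759125822329), np.float64(0.003905759125822315)])
(array([ 0.45629434, -0.42502423,  0.07635   ]), [np.float64(0.0036051579073601314), np.float64(0.0036051579073601864)]) (array([ 0.45801783, -0.42742578,  0.07702382]), [np.float64(0.0005742728211312464), np.float64(0.0005742728211313829)])
[[353.81423083 267.26102475]] [[367.86420768 268.15523663]]
```

```bash
python3 - <<'E'
import cv2,numpy as np
im=cv2.imread("pics/w1.png")
cv2.imwrite("pics/z1.png",cv2.resize(im[125:205,275:440],None,fx=4.8,fy=4.8,interpolation=2))
cv2.imwrite("pics/z2.png",cv2.resize(im[235:340,275:440],None,fx=4.8,fy=4.8,interpolation=2))
E
```

```text
(no output)
```

View pics/z1.png

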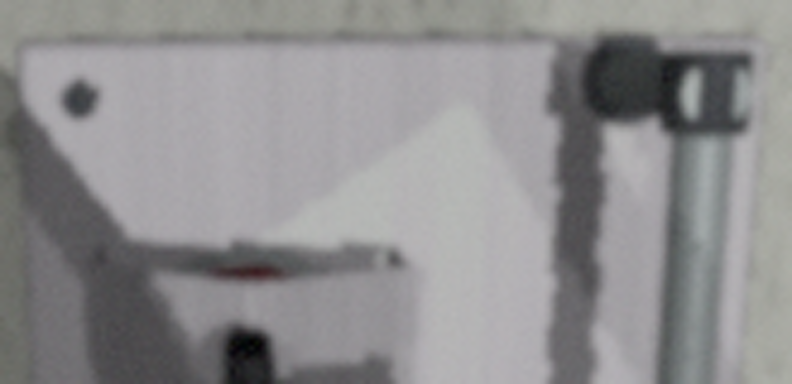

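View pics/z2.png

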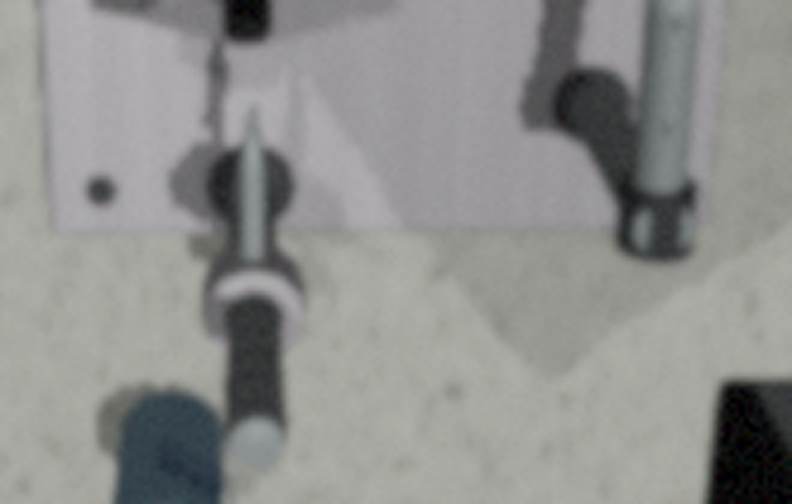

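```bash
python3 - <<'E'
from h import *
from scipy.optimize import least_squares
w=vision.camera("wrist");k,d=K(w)
f1=lambda x,y:(275+(x+.5)/4.8-.5,125+(y+.5)/4.8-.5); f2=lambda x,y:(275+(x+.5)/4.8-.5,235+(y+.5)/4.8-.5)
O=np.array([[-55,80,13],[125,80,13],[-55,-108,13],[125,-108,13],[90,63,86],[90,-63,86],[0,-92,143],[0,-92,14]])/1e3
I=np.array([f1(20,42),f1(757,42),f2(55,230),f2(708,228),f1(700,132),f2(663,190),f2(255,440),f2(250,185)])
ok,rv,tv=cv2.solvePnP(O,I,k,d); p=cv2.projectPoints(O,rv,tv,k,d)[0][:,0];print((p-I).round(1).tolist())
tip=np.array(f2(252,103));
for z in (.08,.084,.088,.092,.096,.1): print(z,(cv2.projectPoints(np.array([[0,-.044,z]]),rv,tv,k,d)[0][0,0]-tip).round(2))
E
```

```text
[[-0.6, 0.8], [2.2, -0.3], [-0.7, 1.2], [-0.2, 0.3], [-0.3, 0.3], [-1.5, -1.1], [0.7, -0.3], [0.4, -0.7]]
0.08 [ 0.3  -0.69]
0.084 [0.34 0.61]
0.088 [0.38 1.95]
0.092 [0.43 3.31]
0.096 [0.47 4.7 ]
0.1 [0.52 6.12]
```

```bash
python3 - <<'E'
from h import *
w=vision.camera("wrist");o=bot.get_obs();M=R.from_rotvec(o["ee_rot"]).as_matrix()
C=R.from_rotvec(w["rvec"]).as_matrix();p=-C.T@w["tvec"]
print("cam in tool",(M.T@(p-o["tcp_pos"])).round(4),"axis",(M.T@C[2]).round(3))
goal([.46,-.25,.2],4.9)
E
```

```text
cam in tool [ 0.001  -0.0832 -0.1763] axis [0.002 0.323 0.946]
clock 12.20 tcp [ 0.5397 -0.3678  0.1941] toolx yaw 4.93 z [ 0.002 -0.002 -1.   ] j [-0.77  0.44  1.27  0.    1.42 -0.85] w 0.0509 F [-0.2 -0.2  0.1]
 shift [-0.0692 -0.1242 -0.0063]  turn [ 0.11 -0.11  0.03]
```

I need a better height for the pointer, so I'll tilt the wrist for an oblique view of the needle before picking up the loupe.

```bash
python3 -m creep '[[[-0.03,-0.01,0],[-8,0,0],0.4],[[-0.06,-0.01,0],[-16,0,0],0.4],[[-0.085,-0.01,0],[-24,0,0],0.4],[[-0.085,-0.01,0],[-32,0,0],0.4],[[-0.085,-0.01,0.005],[-40,0,0],0.4],[[-0.085,-0.01,0.005],[-40,0,0],0.4],[[-0.085,-0.01,0.005],[-40,0,0],0.4]]'
python3 - <<'E'
from h import *
for i in range(3):w=vision.camera("wrist")
o=bot.get_obs();print(o["tcp_pos"],o["joint_pos"].round(2),o["clock"])
cv2.imwrite("pics/w14.png",w["pixels"][:,:,::-1]);np.savez("w14.npz",**w)
E
```

```text
clock: 12.9
tcp_pos: [0.4536, -0.3633, 0.1875]
ee_rot: [2.441, 0.108, 0.039]
wrist_force: [-0.5, -0.3, -0.4]
grip_width: 0.0513
[ 0.45471145 -0.3656675   0.18963902] [-0.51  0.17  1.91 -0.83  0.8  -0.08] 13.05
```

View pics/w14.png

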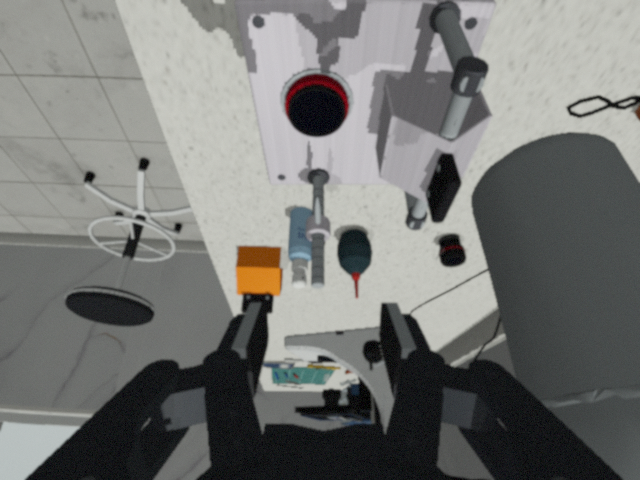

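```bash
python3 - <<'E'
import cv2
im=cv2.imread("pics/w14.png")
cv2.imwrite("pics/z3.png",cv2.resize(im[150:300,270:370],None,fx=4,fy=4,interpolation=2))
cv2.imwrite("pics/z4.png",cv2.resize(im[0:200,230:500],None,fx=2.9,fy=2.9,interpolation=2))
E
```

```text
(no output)
```

View pics/z3.png

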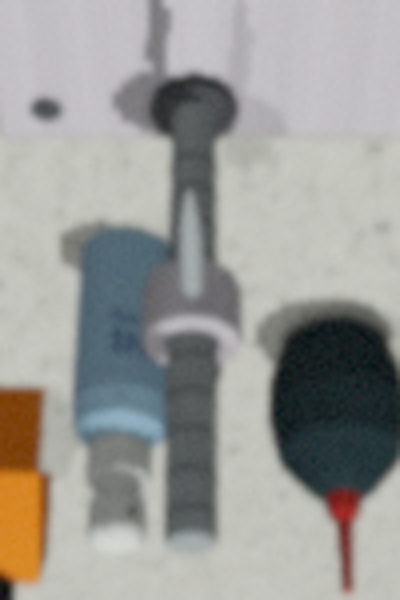

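View pics/z4.png

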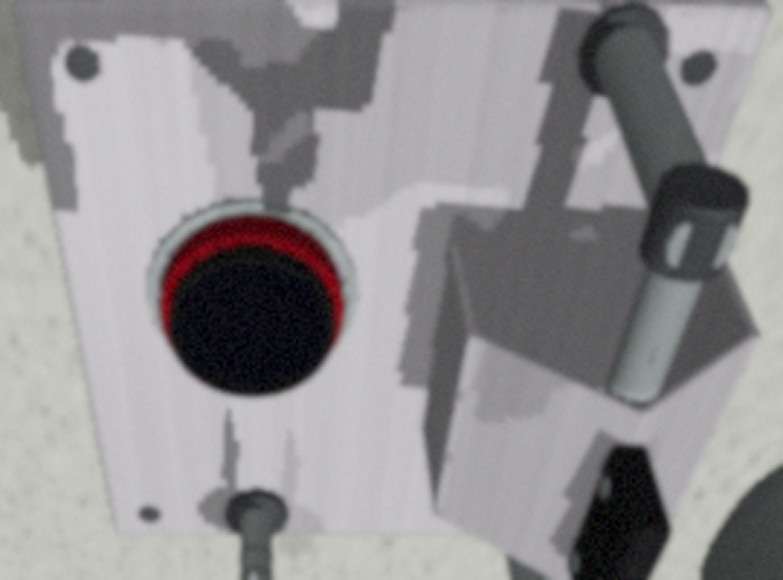

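```bash
python3 - <<'E'
from h import *
w=dict(np.load("w14.npz"));k,d=K(w)
f3=lambda x,y:(270+(x+.5)/4-.5,150+(y+.5)/4-.5); f4=lambda x,y:(230+(x+.5)/2.9-.5,(y+.5)/2.9-.5)
O=np.array([[0,0,31],[-55,-108,13],[0,-92,143],[0,-92,15],[90,70,86],[90,63,86]])/1e3
I=np.array([f4(252,320),f4(118,533),f3(190,540),f3(194,105),f4(695,222),f4(682,275)])
# stand->world guess
y=np.radians(4.9);S=np.array([[np.cos(y),-np.sin(y),0],[np.sin(y),np.cos(y),0],[0,0,1]]);o=np.array([.450,-.373,0])
C=R.from_rotvec(w["rvec"]).as_matrix(); rv=R.from_matrix(C@S).as_rotvec().reshape(3,1); tv=(C@o+w["tvec"]).reshape(3,1)
print("raw res",(cv2.projectPoints(O,rv,tv,k,d)[0][:,0]-I).round(1).tolist())
tip=np.array(f3(190,188))
def show(rv,tv):
    for z in (.078,.081,.084,.087,.09,.093): print(z,(cv2.projectPoints(np.array([[0,-.044,z]]),rv,tv,k,d)[0][0,0]-tip).round(2),(cv2.projectPoints(np.array([[0,-.08,z]]),rv,tv,k,d)[0][0,0]-f3(190,295)).round(2))
show(rv,tv)
rv2,tv2=cv2.solvePnPRefineLM(O,I,k,d,rv.copy(),tv.copy())
print("ref res",(cv2.projectPoints(O,rv2,tv2,k,d)[0][:,0]-I).round(1).tolist(),np.degrees(rv2-rv).ravel().round(2),(tv2-tv).ravel().round(4)); show(rv2,tv2)
E
```

```text
raw res [[-1.9, 1.3], [-3.2, -0.4], [-1.4, -0.5], [-1.5, -1.7], [-0.6, -4.1], [-0.1, -11.5]]
0.078 [-1.88 -6.12] [-1.13 -7.9 ]
0.081 [-1.9  -3.38] [-1.16 -5.29]
0.084 [-1.93 -0.61] [-1.18 -2.66]
0.087 [-1.96  2.18] [-1.2  -0.01]
0.09 [-1.99  5.01] [-1.22  2.67]
0.093 [-2.02  7.87] [-1.24  5.38]
ref res [[0.3, 3.6], [-0.6, -0.9], [-1.0, 0.0], [0.7, -1.4], [0.0, 3.1], [0.5, -4.6]] [ 0.94 -0.36  1.12] [0.0023 0.001  0.0012]
0.078 [-0.5  -4.39] [ 0.25 -7.04]
0.081 [-0.57 -1.63] [ 0.18 -4.43]
0.084 [-0.65  1.16] [ 0.12 -1.79]
0.087 [-0.73  3.97] [0.05 0.87]
0.09 [-0.81  6.82] [-0.02  3.56]
0.093 [-0.89  9.7 ] [-0.08  6.28]
```

Pointer height comes out at about 83–84 mm, from this view and the earlier fit. Now I'll go over to the loupe.

```bash
python3 - <<'E'
from h import *
goal([.4365,-.125,.13],12.6)
E
```

```text
clock 13.05 tcp [ 0.4547 -0.3657  0.1896] toolx yaw 4.91 z [ 0.057 -0.642 -0.765] j [-0.51  0.17  1.91 -0.83  0.8  -0.08] w 0.0510 F [-0.5  0.5 -0.3]
 shift [ 0.0023 -0.223  -0.1099]  turn [40.06  2.52 -7.44]
```

```bash
python3 -m creep '[[[0.002,-0.223,-0.11],[40,2.5,-7.4],0.4],[[0.002,-0.223,-0.11],[40,2.5,-7.4],0.4],[[0.002,-0.223,-0.11],[40,2.5,-7.4],0.4],[[0.002,-0.223,-0.11],[40,2.5,-7.4],0.4],[[0.002,-0.223,-0.11],[40,2.5,-7.4],0.4],[[0.002,-0.223,-0.11],[40,2.5,-7.4],0.4],[[0.002,-0.223,-0.11],[40,2.5,-7.4],0.4],[[0.002,-0.223,-0.11],[40,2.5,-7.4],0.4]]'
python3 - <<'E'
from h import *
for i in range(2):w=vision.camera("wrist")
goal([.4365,-.125,.13],12.6)
cv2.imwrite("pics/w15.png",w["pixels"][:,:,::-1])
E
```

```text
clock: 13.85
tcp_pos: [0.4371, -0.1265, 0.1308]
ee_rot: [3.119, 0.342, 0.002]
wrist_force: [0.1, -0.7, -0.9]
grip_width: 0.0514
clock 13.95 tcp [ 0.4368 -0.1259  0.1306] toolx yaw 12.53 z [ 0.001 -0.003 -1.   ] j [-0.53  0.15  1.85 -0.    1.14 -0.74] w 0.0513 F [-0.5  0.2  0.2]
 shift [-0.0001 -0.001   0.0006]  turn [ 0.16 -0.04 -0.07]
```

View pics/w15.png

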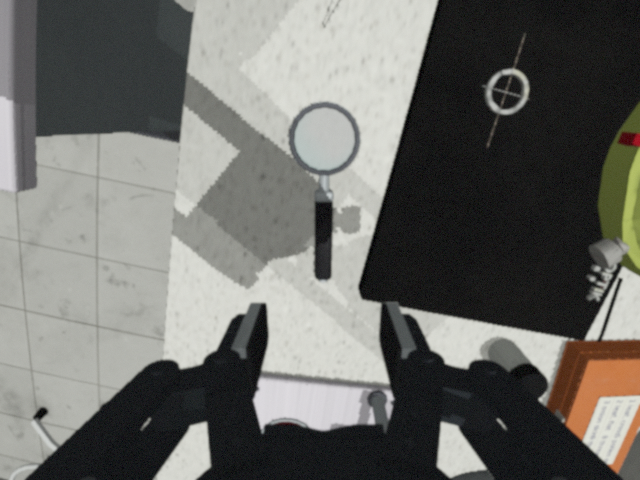

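```bash
python3 - <<'E'
from h import *
w=vision.camera("wrist");o=bot.get_obs();M=R.from_rotvec(o["ee_rot"]).as_matrix()
tool=lambda X:(M.T@(np.array(X)-o["tcp_pos"])).round(4)
g=w["pixels"].max(2);m=(g[190:285,305:345]<60).astype(np.uint8);n,lab,st,cen=cv2.connectedComponentsWithStats(m);i=1+st[1:,4].argmax();print(st[i],cen[i]+[305,190])
for nm,p,z in(("lens",(324.3,138),.014),("htop",(323.5,202),.015),("hend",(322.5,278),.012),("hc",cen[i]+[305,190],.013)):
    X=plane(w,p,z);print(nm,X.round(4),tool(X))
print(proj(w,o["tcp_pos"]+M@np.array([0,0,.1226])))
crop(w,270,90,380,300,2.8,"w16.png")
E
```

```text
[  10   12   17   77 1173] [322.83461211 238.47229327]
lens [ 0.423  -0.0524  0.014 ] [ 0.0025 -0.0749  0.1164]
htop [ 0.4337 -0.1037  0.015 ] [ 0.0018 -0.0224  0.1155]
hend [ 0.4484 -0.1743  0.012 ] [0.0008 0.0497 0.1187]
hc [ 0.4403 -0.1363  0.013 ] [0.0012 0.0109 0.1176]
[[321.50023986 225.13520794]]
```

View pics/w16.png

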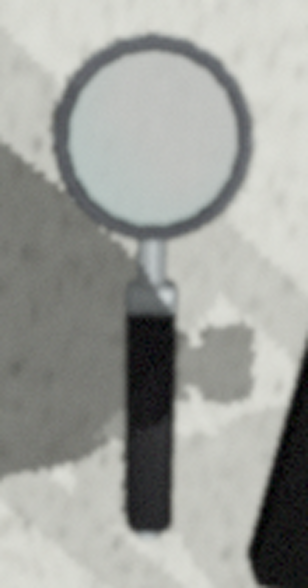

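```bash
python3 -m creep '[[[0.001,-0.003,0.04],[0,0,0.7],0.5],[[0.001,-0.003,0.08],[0,0,0.7],0.55],[[0.001,-0.003,0.115],[0,0,0.7],0.55],[[0.001,-0.003,0.14],[0,0,0.7],0.55],[[0.001,-0.003,0.145],[0,0,0.7],0.55],[[0.001,-0.003,0.145],[0,0,0.7],0.55],[[0.001,-0.003,0.145],[0,0,0.7],0.55]]'
python3 - <<'E'
from h import *
for i in range(2):w=vision.camera("wrist")
s=vision.camera("scene")
goal([.4365,-.129,-.031],13.2)
cv2.imwrite("pics/w17.png",w["pixels"][:,:,::-1]);crop(s,240,200,340,280,6,"s17.png")
E
```

```text
clock: 14.7
tcp_pos: [0.4375, -0.1235, -0.0138]
ee_rot: [3.122, 0.323, 0.002]
wrist_force: [-0.1, -0.5, 0.3]
grip_width: 0.0382
clock 14.85 tcp [ 0.4379 -0.1237 -0.0134] toolx yaw 11.79 z [ 0.003 -0.003 -1.   ] j [-0.52  0.36  2.02 -0.    0.76 -0.72] w 0.0382 F [ 0.3 -0.6 -0.1]
 shift [-0.0025  0.0049  0.0176]  turn [ 0.22 -0.12 -1.41]
```

View pics/w17.png

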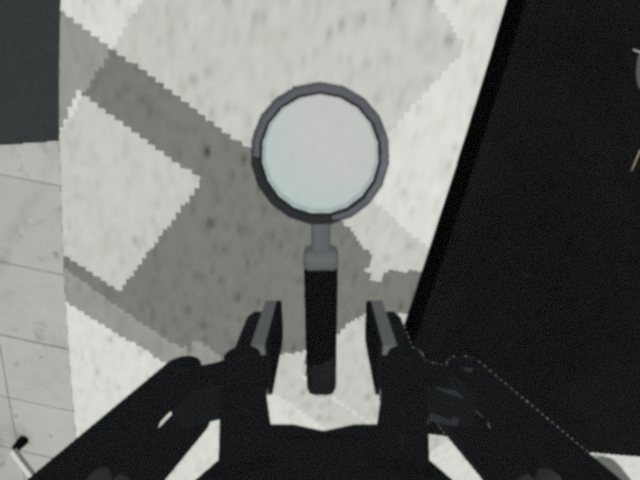

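View pics/s17.png

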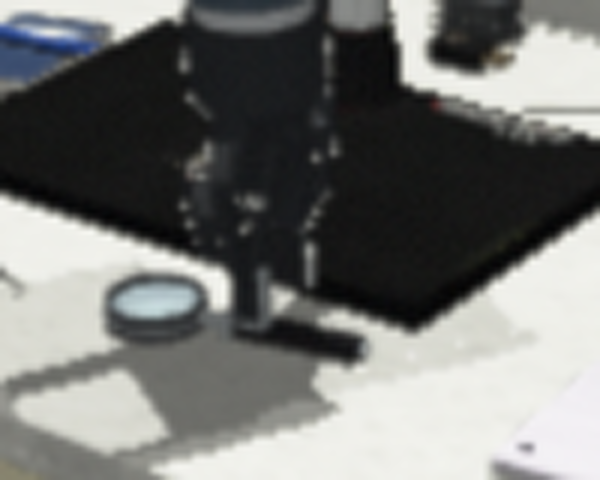

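```bash
python3 -m creep '[[[-0.0015,0,0.005],[0,0,-0.3],0.6],[[-0.0015,0,0.01],[0,0,-0.3],0.65],[[-0.0015,0,0.0135],[0,0,-0.3],0.65],[[-0.0015,0,0.0135],[0,0,-0.3],0.65],[[-0.0015,0,0.0135],[0,0,-0.3],0.65]]'
python3 - <<'E'
from h import *
for i in range(2):w=vision.camera("wrist")
s=vision.camera("scene")
goal([.4365,-.129,-.031],11.8)
cv2.imwrite("pics/w18.png",w["pixels"][:,:,::-1]);crop(s,240,200,340,280,6,"s18.png")
E
```

```text
clock: 15.35
tcp_pos: [0.4365, -0.1238, -0.0271]
ee_rot: [3.121, 0.331, 0.004]
wrist_force: [0.3, 0.4, 0.6]
grip_width: 0.0297
clock 15.50 tcp [ 0.4366 -0.124  -0.0269] toolx yaw 12.11 z [ 0.003 -0.003 -1.   ] j [-0.52  0.38  2.03 -0.    0.73 -0.73] w 0.0297 F [-0.   0.6 -0.1]
 shift [-0.0012  0.0049  0.0041]  turn [ 0.22 -0.13  0.31]
```

View pics/w18.png

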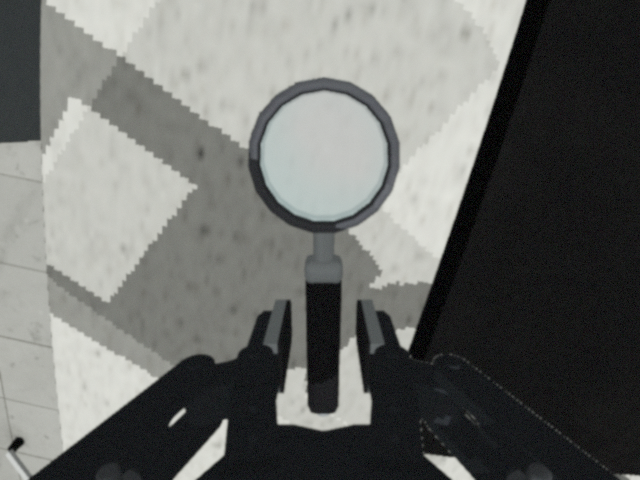

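View pics/s18.png

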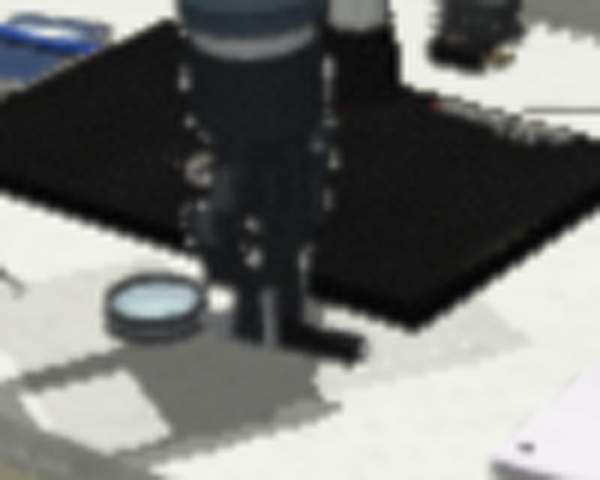

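```bash
python3 -m creep '[[[0,0,0.003],[0,0,0],0.65],[[0,0,0.0055],[0,0,0],0.65],[[0,0,0.0055],[0,0,0],0.65],[[0,0,0.0055],[0,0,0],1],[[0,0,0.0055],[0,0,0],1],[[0,0,0.0055],[0,0,0],1],[[0,0,0.0055],[0,0,0],1]]' 70
python3 - <<'E'
from h import *
for i in range(2):w=vision.camera("wrist")
goal([.4365,-.124,-.031],11.8)
cv2.imwrite("pics/w19.png",w["pixels"][:,:,::-1])
E
```

```text
clock: 16.2
tcp_pos: [0.4367, -0.124, -0.0322]
ee_rot: [3.12, 0.331, 0.004]
wrist_force: [-0.4, 0.7, 2.7]
grip_width: 0.0142
clock 16.30 tcp [ 0.4366 -0.124  -0.0323] toolx yaw 12.11 z [ 0.003 -0.003 -1.   ] j [-0.52  0.39  2.03 -0.    0.71 -0.73] w 0.0142 F [-0.9  0.6  3.6]
 shift [-0.0001 -0.     -0.0013]  turn [ 0.23 -0.13  0.31]
```

View pics/w19.png

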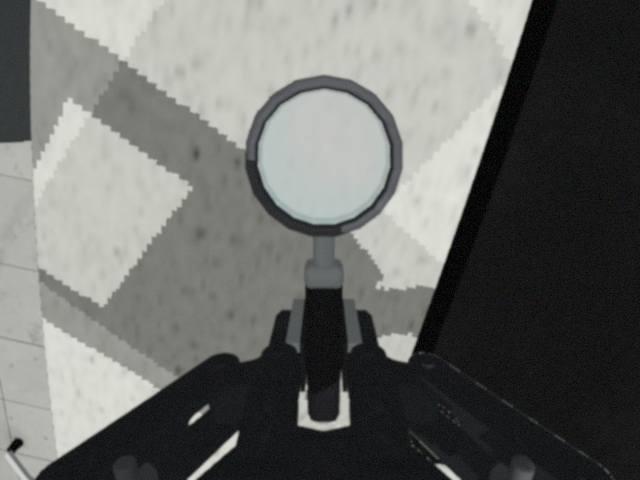

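```bash
python3 -m creep '[[[0,0,-0.005],[0,0,0],1],[[0,0,-0.02],[0,0,0],1],[[0,0,-0.05],[0,0,0],1],[[0,0,-0.08],[0,0,0],1],[[0,0,-0.12],[0,0,0],1],[[0,0,-0.155],[0,0,0],1],[[0,0,-0.16],[0,0,0],1],[[0,0,-0.16],[0,0,0],1]]' 70
python3 - <<'E'
from h import *
for i in range(2):w=vision.camera("wrist")
s=vision.camera("scene")
goal([.375,-.379,.14],-85.1)
cv2.imwrite("pics/w20.png",w["pixels"][:,:,::-1]);crop(s,230,170,350,260,6,"s20.png")
E
```

```text
clock: 17.1
tcp_pos: [0.4368, -0.1238, 0.1288]
ee_rot: [3.119, 0.331, 0.008]
wrist_force: [-0.5, 0.3, -1.8]
grip_width: 0.014
clock 17.25 tcp [ 0.435  -0.1228  0.1262] toolx yaw 12.10 z [ 0.    -0.002 -1.   ] j [-0.52  0.15  1.86 -0.    1.13 -0.73] w 0.0140 F [-0.1 -0.8 -0.7]
 shift [-0.1124  0.2379 -0.0134]  turn [ 8.00e-02 -9.00e-02  9.72e+01]
```

View pics/w20.png

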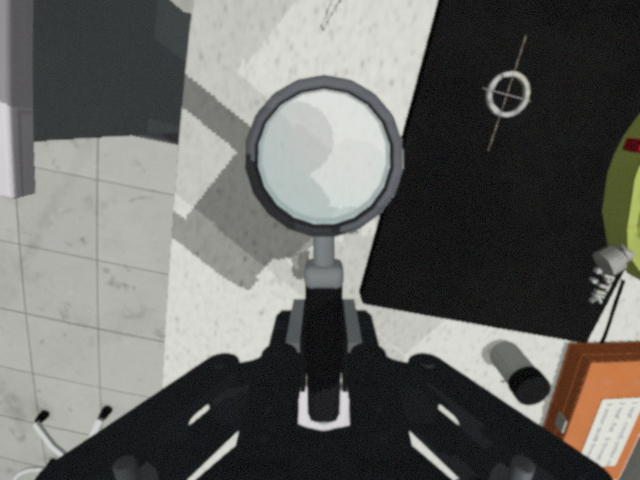

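View pics/s20.png

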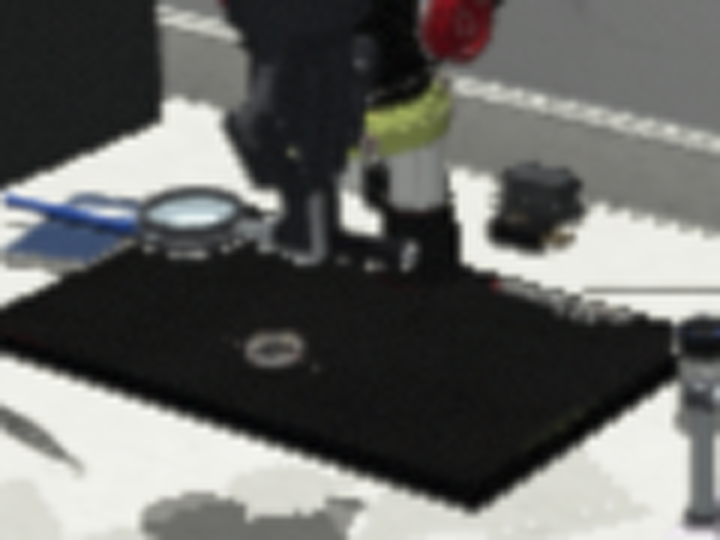

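```bash
cat >> h.py <<'E'
def rayT(w,o,px,zt):
    "intersect pixel ray with plane tool z=zt, result in tool coords"
    M=R.from_rotvec(o["ee_rot"]).as_matrix(); a,v=ray(w,px); a=M.T@(a-o["tcp_pos"]); v=M.T@v; return a+v*(zt-a[2])/v[2]
E
python3 - <<'E'
from h import *
o=bot.get_obs();w=vision.camera("wrist")
# rim circle: dark ring outer contour
g=w["pixels"].astype(int); 
for p,z in (((324.5,155),-.0483),((248,155),-.0483),((402,155),-.0483),((325,76),-.0483),((325,236),-.0483),((323.5,272),-.045)): print(p,rayT(w,o,p,z).round(4))
E
```

```text
(324.5, 155) [ 0.0017 -0.0737 -0.0483]
(248, 155) [-0.0259 -0.0738 -0.0483]
(402, 155) [ 0.0296 -0.0738 -0.0483]
(325, 76) [ 0.0018 -0.0999 -0.0483]
(325, 236) [ 0.0019 -0.0432 -0.0483]
(323.5, 272) [ 0.0013 -0.0268 -0.045 ]
```

```bash
python3 -m creep '[[[-0.02,0.04,-0.012],[0,0,8],1],[[-0.04,0.08,-0.012],[0,0,16],1],[[-0.05,0.11,-0.012],[0,0,24],1],[[-0.065,0.14,-0.012],[0,0,32],1],[[-0.08,0.17,-0.012],[0,0,40],1],[[-0.09,0.2,-0.012],[0,0,48],1],[[-0.1,0.22,-0.012],[0,0,56],1],[[-0.109,0.237,-0.012],[0,0,64],1]]' 70
python3 - <<'E'
from h import *
goal([.3787,-.378,.14],-85.1)
E
```

```text
clock: 18.1
tcp_pos: [0.377, -0.3782, 0.1366]
ee_rot: [-2.82, 1.384, 0.003]
wrist_force: [0.6, 0.2, -0.8]
grip_width: 0.0139
clock 18.10 tcp [ 0.377  -0.3782  0.1366] toolx yaw -52.29 z [-0.002  0.001 -1.   ] j [-1.    0.28  1.66 -0.    1.2  -0.08] w 0.0139 F [ 0.6  0.2 -0.8]
 shift [ 0.0009 -0.0014 -0.0034]  turn [ 0.07  0.09 32.81]
```

```bash
python3 -m creep '[[[0.001,-0.001,-0.003],[0,0,8],1],[[0.001,-0.001,-0.003],[0,0,16],1],[[0.001,-0.001,-0.003],[0,0,24],1],[[0.001,-0.001,-0.003],[0,0,32.8],1],[[0.001,-0.001,-0.003],[0,0,32.8],1],[[0.001,-0.001,-0.003],[0,0,32.8],1]]' 70
python3 - <<'E'
from h import *
for i in range(3):w=vision.camera("wrist")
s=vision.camera("scene")
goal([.3787,-.378,.14],-85.1)
cv2.imwrite("pics/w21.png",w["pixels"][:,:,::-1]);crop(s,300,180,420,300,5,"s21.png")
E
```

```text
clock: 18.7
tcp_pos: [0.3781, -0.3778, 0.1384]
ee_rot: [-2.319, 2.12, 0.007]
wrist_force: [-0.4, -0.2, -0.8]
grip_width: 0.0142
clock 18.90 tcp [ 0.3784 -0.3782  0.1393] toolx yaw -84.98 z [-0.002  0.001 -1.   ] j [-0.99  0.28  1.65 -0.    1.21  0.49] w 0.0141 F [-0.4 -0.4 -0.5]
 shift [-0.0002 -0.0003 -0.0007]  turn [0.11 0.09 0.12]
```

View pics/w21.png

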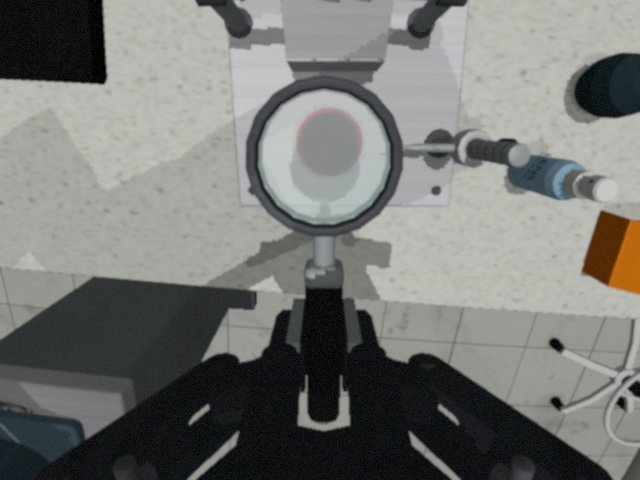

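View pics/s21.png

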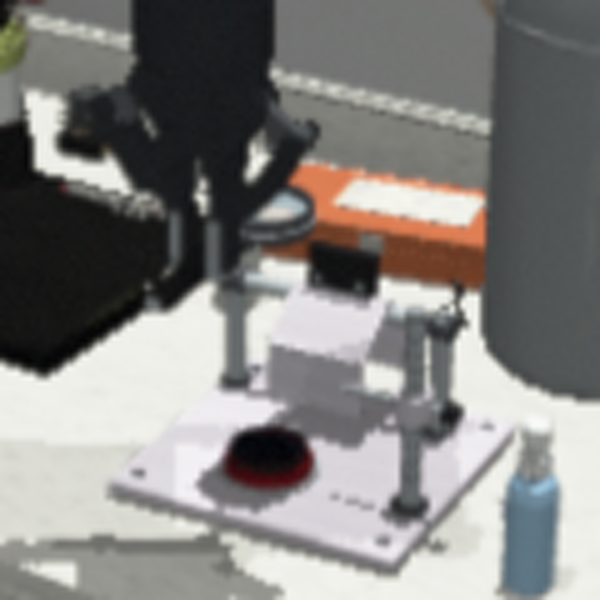

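```bash
python3 - <<'E'
from h import *
o=bot.get_obs();w=vision.camera("wrist")
m=(w["pixels"][100:185,285:375].max(2)<140);ys,xs=np.nonzero(m)
n,lab,st,cen=cv2.connectedComponentsWithStats(m.astype(np.uint8));i=1+st[1:,4].argmax();print(st[i],cen[i]+[285,100])
c=cen[i]+[285,100]
print("lens tool",rayT(w,o,c,o["tcp_pos"][2]-.031).round(4),plane(w,c,.031).round(4))
t=vision.camera("top");
E
```

```text
[  15   23   56   51 1182] [329.71742809 148.45769882]
lens tool [ 0.0053 -0.0695  0.1083] [ 0.4479 -0.3772  0.031 ]
```

```bash
python3 -m creep '[[[0.003,-0.002,0.015],[0,0,0],1],[[0.003,-0.002,0.035],[0,0,0],1],[[0.003,-0.002,0.055],[0,0,0],1],[[0.003,-0.002,0.075],[0,0,0],1],[[0.003,-0.002,0.08],[0,0,0],1],[[0.003,-0.002,0.08],[0,0,0],1],[[0.003,-0.002,0.08],[0,0,0],1]]' 70
python3 - <<'E'
from h import *
for i in range(2):w=vision.camera("wrist")
o=bot.get_obs();w=vision.camera("wrist")
s=vision.camera("scene")
goal([.3787,-.378,.043],-85.1)
cv2.imwrite("pics/w22.png",w["pixels"][:,:,::-1]);crop(w,225,60,465,240,3.3,"w22c.png");crop(s,320,220,400,290,9,"s22.png")
E
```

```text
clock: 19.7
tcp_pos: [0.381, -0.3817, 0.0604]
ee_rot: [2.315, -2.122, -0.001]
wrist_force: [0.6, -0.0, -0.8]
grip_width: 0.0139
clock 19.90 tcp [ 0.381  -0.3816  0.0605] toolx yaw -85.02 z [-0.001 -0.    -1.   ] j [-0.99  0.37  1.74 -0.    1.03  0.49] w 0.0140 F [ 0.3 -0.  -1.5]
 shift [-0.0038  0.0019  0.0175]  turn [ 0.04 -0.02  0.08]
```

View pics/w22c.png

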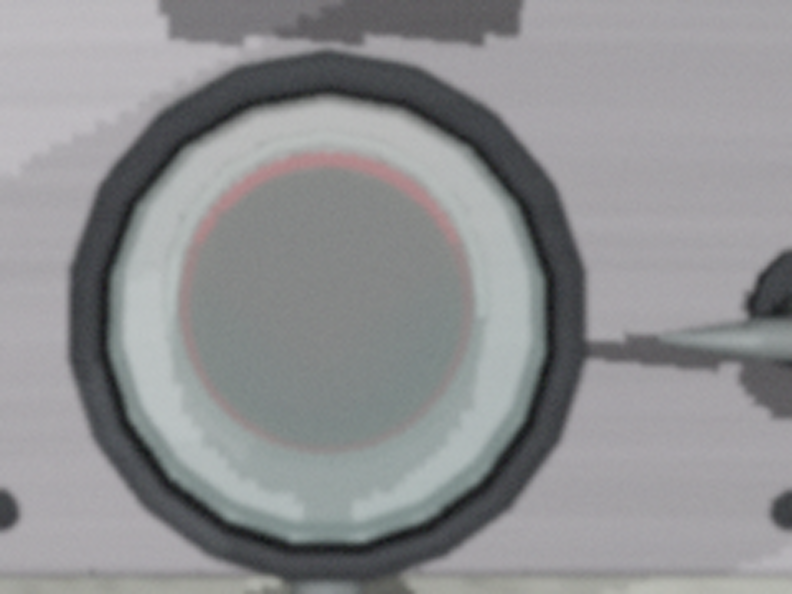

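View pics/s22.png

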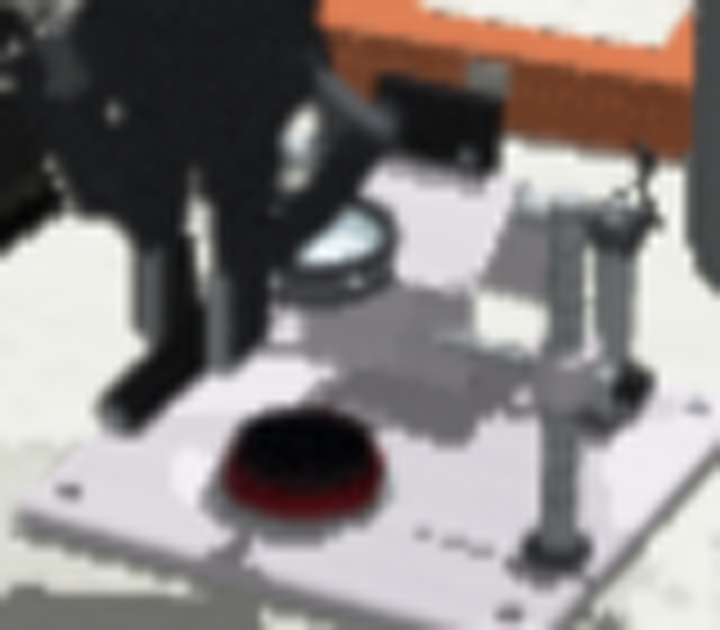

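```bash
python3 - <<'E'
from h import *
o=bot.get_obs();w=vision.camera("wrist")
f=lambda x,y:(225+(x+.5)/3.3-.5,60+(y+.5)/3.3-.5)
T=lambda p,z:rayT(w,o,f(*p),z).round(4)
zl=o["tcp_pos"][2]-.031
for n,a,b in(("loupe x",(70,316),(585,316)),("loupe y",(327,52),(327,580))): A,B=T(a,-.0483),T(b,-.0483);print(n,A,B,(A+B)/2,np.linalg.norm(A-B))
for n,a,b in(("lens x",(183,307),(472,307)),("lens y",(327,163),(327,452))): A,B=T(a,zl),T(b,zl);print(n,A,B,(A+B)/2,np.linalg.norm(A-B))
for z in(.08,.083,.086,.09): print(z,T((660,338),o["tcp_pos"][2]-z))
s=vision.camera("scene");o=bot.get_obs();M=R.from_rotvec(o["ee_rot"]).as_matrix()
L=o["tcp_pos"]+M@np.array([.0015,-.072,-.0403]);print("bead",L,"scene crop",(proj(s,L)[0]-[320,220])*9)
E
```

```text
loupe x [-0.0278 -0.0753 -0.0483] [ 0.0284 -0.0753 -0.0483] [ 0.0003 -0.0753 -0.0483] 0.0562
loupe y [ 0.0003 -0.1017 -0.0483] [ 0.0003 -0.0451 -0.0483] [ 0.0003 -0.0734 -0.0483] 0.0566
lens x [-0.0247 -0.0713  0.0295] [ 0.0257 -0.0713  0.0295] [ 0.0005 -0.0713  0.0295] 0.0504
lens y [ 0.0004 -0.095   0.0295] [ 0.0004 -0.0457  0.0295] [ 0.0004  -0.07035  0.0295 ] 0.049300000000000004
0.08 [ 0.0452 -0.0704 -0.0195]
0.083 [ 0.0443 -0.0707 -0.0225]
0.086 [ 0.0434 -0.071  -0.0255]
0.09 [ 0.0423 -0.0713 -0.0295]
bead [ 0.45270859 -0.37663501  0.100401  ] scene crop [314.79065955 243.61514745]
```

```bash
python3 -m creep '[[[0,0.001,0.005],[0,0,0],1],[[0,0.002,0.01],[0,0,0],1],[[0,0.003,0.015],[0,0,0],1],[[0,0.003,0.0172],[0,0,0],1],[[0,0.003,0.0172],[0,0,0],1],[[0,0.003,0.0172],[0,0,0],1],[[0,0.003,0.0172],[0,0,0],1]]' 70
python3 - <<'E'
from h import *
for i in range(3):w=vision.camera("wrist")
s=vision.camera("scene")
goal([.3787,-.378,.043],-85.1)
o=bot.get_obs();np.savez("w23.npz",ee=o["ee_rot"],tcp=o["tcp_pos"],**w)
cv2.imwrite("pics/w23.png",w["pixels"][:,:,::-1]);crop(w,225,60,465,240,3.3,"w23c.png");crop(s,320,220,400,290,9,"s23.png")
E
```

```text
clock: 20.7
tcp_pos: [0.3779, -0.3818, 0.0431]
ee_rot: [2.315, -2.122, -0.001]
wrist_force: [0.6, -0.1, -0.9]
grip_width: 0.0136
clock 20.90 tcp [ 0.3779 -0.3817  0.0431] toolx yaw -85.02 z [-0.001 -0.    -1.   ] j [-1.    0.39  1.76 -0.    0.99  0.49] w 0.0137 F [ 0.1 -0.6 -0.8]
 shift [-0.0036 -0.0011  0.0001]  turn [ 0.05 -0.01  0.08]
```

View pics/w23c.png

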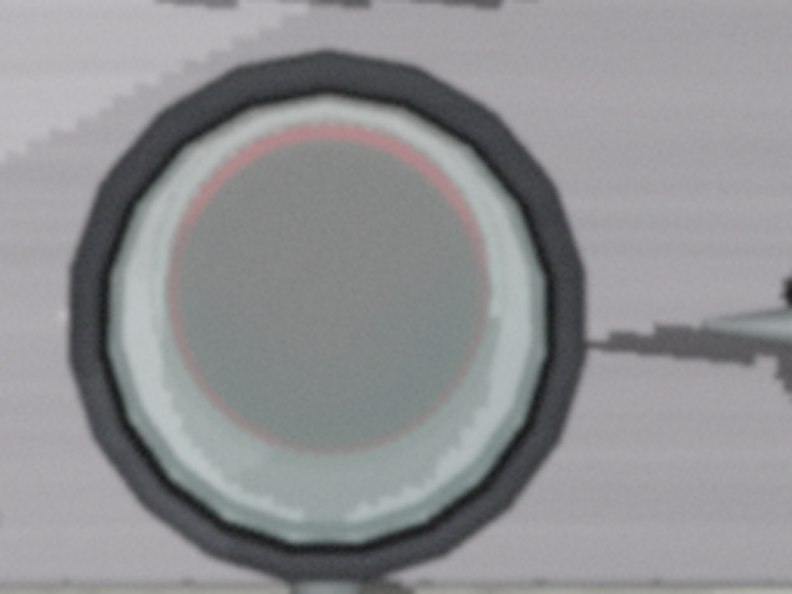

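View pics/s23.png

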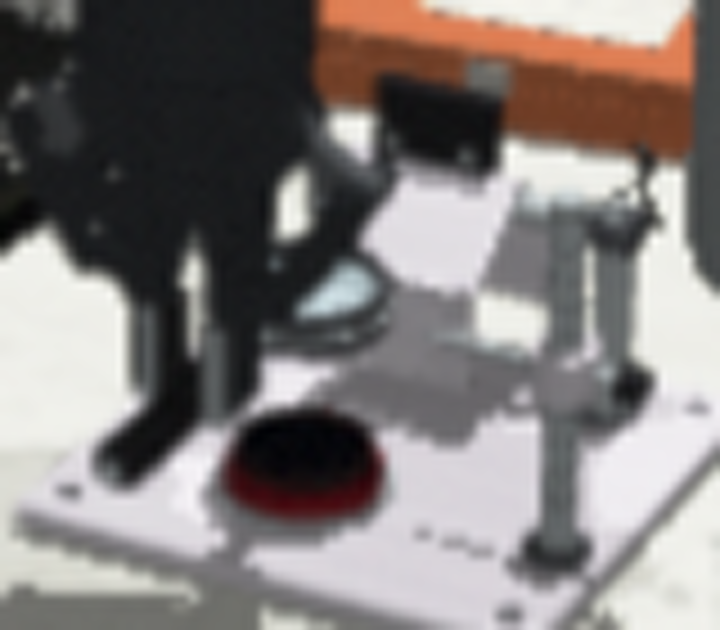

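```bash
python3 - <<'E'
from h import *
s=vision.camera("scene");o=bot.get_obs();M=R.from_rotvec(o["ee_rot"]).as_matrix()
y=np.radians(4.9);S=np.array([[np.cos(y),-np.sin(y),0],[np.sin(y),np.cos(y),0],[0,0,1]])
f=lambda X:((proj(s,X)[0]-[320,220]+.5)*9-.5).round(1)
seat=np.array([.450,-.3755,0])
P=lambda a:f(seat+S@np.array(a)/1e3)
print("lens top",P([0,0,31]),"pillar base",P([0,-92,14]),"pillar top",P([0,-92,143]),"tip83",P([0,-44,83]),"tip90",P([0,-44,90]),"axis83",P([0,0,83]),"rail R",P([90,-63,85]),"guardgrip",P([90,0,108]))
print("plate FL",P([-55,80,13]),"FR",P([-55,-108,13]),"BR",P([125,-108,13]))
a=np.linspace(0,2*np.pi,72)
for z,r in((83,30),(91,29),(75,29)):
    E=np.array([P([r*np.cos(t),r*np.sin(t),z]) for t in a]);print(z,"right",E[E[:,0].argmax()],"bottom",E[E[:,1].argmax()])
crop(s,340,240,400,290,12,"s24.png")
E
```

```text
lens top [309.8 437.1] pillar base [562.8 551.1] pillar top [576.3 193.1] tip83 [433.  328.6] tip90 [433.4 309.3] axis83 [310.9 297.6] rail R [604.4 222.9] guardgrip [435.6 121.5]
plate FL [ 16.6 499.2] FR [534.7 647.4] BR [759.7 398.1]
83 right [403.7 301. ] bottom [311.3 342. ]
91 right [401. 279.] bottom [311.4 318.4]
75 right [400.2 322.7] bottom [311.1 362.6]
```

View pics/s24.png

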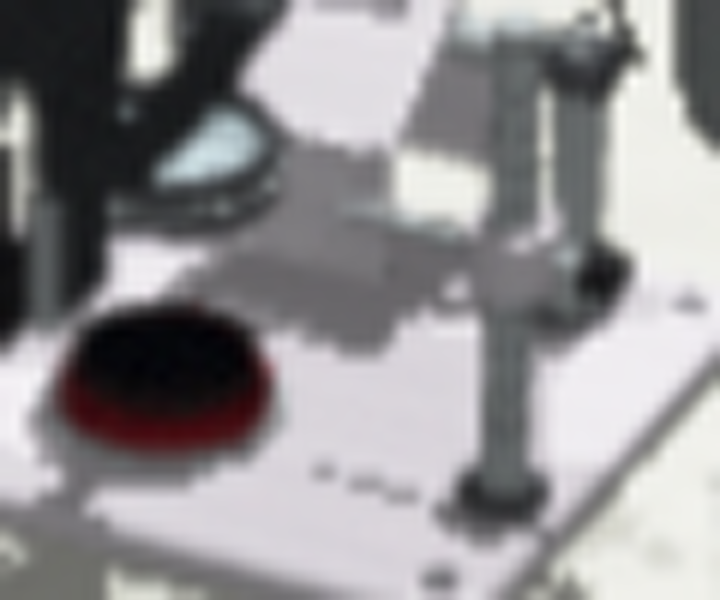

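```bash
python3 - <<'E'
from h import *
im=np.mean([vision.camera("scene")["pixels"].astype(float) for i in range(6)],0)
s=vision.camera("scene")
a=im[244:266,345:382].clip(0,255).astype(np.uint8)[:,:,::-1]
b=cv2.resize(a,None,fx=20,fy=20,interpolation=cv2.INTER_NEAREST);cv2.imwrite("pics/s25.png",b)
y=np.radians(4.9);S=np.array([[np.cos(y),-np.sin(y),0],[np.sin(y),np.cos(y),0],[0,0,1]]);seat=np.array([.450,-.3755,0])
P=lambda a:proj(s,seat+S@np.array(a)/1e3)[0]
t=np.linspace(0,2*np.pi,36,endpoint=False)
E=np.array([P([30*np.cos(q),30*np.sin(q),83.4]) for q in t]);E=E[(E[:,0]>350)];print(E[E[:,1]>252].round(1).tolist())
w=vision.camera("wrist");cv2.imwrite("pics/w25.png",cv2.resize(w["pixels"][60:240,225:465,::-1],None,fx=3.3,fy=3.3,interpolation=2))
E
```

```text
[[350.9, 257.2], [352.7, 257.4], [354.5, 257.4], [356.3, 257.3], [358.1, 257.1], [359.7, 256.7], [361.1, 256.2], [362.4, 255.6], [363.3, 254.8], [364.0, 254.1], [364.3, 253.2], [364.4, 252.4]]
```

View pics/s25.png

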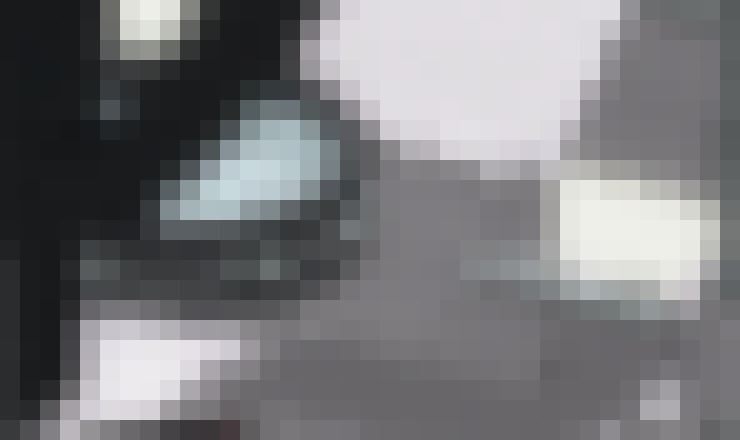

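```bash
python3 - <<'E'
from h import *
o=bot.get_obs();w=vision.camera("wrist")
f=lambda x,y:(225+(x+.5)/3.3-.5,60+(y+.5)/3.3-.5)
T=lambda p,z:rayT(w,o,f(*p),z).round(4)
zl=o["tcp_pos"][2]-.031
for n,a,b in(("loupe x",(70,316),(585,316)),("loupe y",(327,52),(327,580))): A,B=T(a,-.0483),T(b,-.0483);print(n,(A+B)/2,np.linalg.norm(A-B))
for n,a,b in(("lens x",(170,294),(489,294)),("lens y",(328,137),(328,452))): A,B=T(a,zl),T(b,zl);print(n,(A+B)/2,np.linalg.norm(A-B))
for z in (.08,.083,.086): print(z,T((700,323),o["tcp_pos"][2]-z))
print(o["clock"])
E
```

```text
loupe x [ 0.0003 -0.0753 -0.0483] 0.0562
loupe y [ 0.0003  -0.07345 -0.0483 ] 0.0565
lens x [ 0.0008 -0.0744  0.012 ] 0.0508
lens y [ 0.0005  -0.07345  0.012  ] 0.0489
0.08 [ 0.0448 -0.0738 -0.037 ]
0.083 [ 0.0438 -0.074  -0.04  ]
0.086 [ 0.0429 -0.0742 -0.043 ]
21.35
```

```bash
python3 -m creep '[[[0,0,0.001],[0,0,0],1],[[0,0,0.001],[0,0,0],1],[[0,0,0.001],[0,0,0],1],[[0,0,0.001],[0,0,0],1],[[0,0,0.001],[0,0,0],1],[[0,0,0.001],[0,0,0],1]]' 70
python3 - <<'E'
from h import *
for i in range(3):w=vision.camera("wrist")
s=vision.camera("scene");t=vision.camera("top")
goal([.3787,-.378,.042],-85.1); print(abs(bot.get_obs()["qd"]).max())
cv2.imwrite("pics/w26.png",w["pixels"][:,:,::-1]);crop(s,310,200,430,300,6,"s26.png")
E
```

```text
clock: 22.0
tcp_pos: [0.3778, -0.3816, 0.042]
ee_rot: [2.315, -2.122, -0.001]
wrist_force: [-0.3, 0.3, -1.6]
grip_width: 0.0139
clock 22.25 tcp [ 0.3778 -0.3816  0.042 ] toolx yaw -85.02 z [-0.001  0.    -1.   ] j [-1.    0.39  1.76 -0.    0.99  0.49] w 0.0139 F [ 0.1  0.5 -0.9]
 shift [-0.0035 -0.0012 -0.    ]  turn [0.06 0.01 0.08]
0.002512339402739381
```

View pics/w26.png

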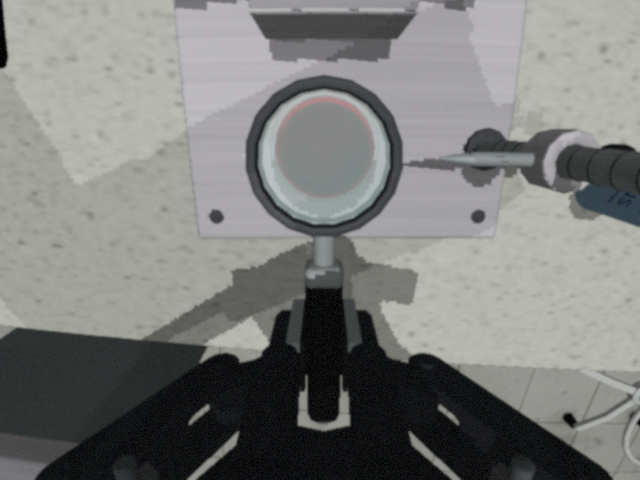

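View pics/s26.png

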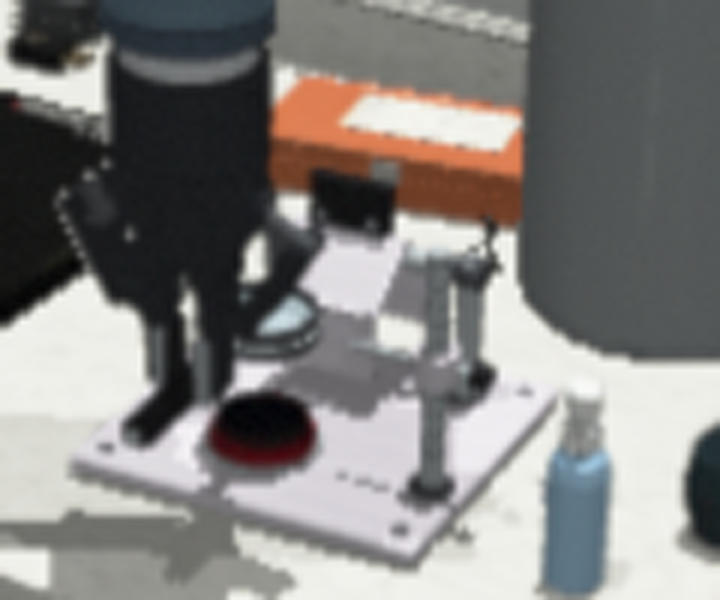

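The loupe is centred over the lens with the frame at (324,155). The needle tip at (442,158) is clear of the bead, the guard hangs on the rail, and the arm is steady, so I'm handing in.

```bash
python3 -c "
from bench import bot
print(bot.hand_in())"
```

```text
the job is handed in; nothing more can be done
None
```

The job is handed in at about 22 s. The guard hangs by itself over the rail, and the arm is holding the loupe level and centred over the lens, steady.

**Last checks**
- **Guard:** it touched the bar at the expected height, stayed put when released, and still straddles the bar in the last scene picture.
- **Lens:** it sits in its seat. Its centre and the loupe's agree to about 1 mm in the wrist camera.
- **Loupe:** about 0.15° off level by the tool's tilt readings. It touches nothing that I could see, and the wrist force is only about the loupe's own weight.

**Disagreements**
- **Reported TCP:** the real fingertips sit about 32 mm short of the TCP position the robot reports. I worked from the pictures and from contact instead.
- **Pointer height:** my estimates were 79–82 mm from the scene camera, about 82 mm from the first wrist fit, 84–85 mm from the tilted wrist view and 81–83 mm from the tip's known distance to the lens axis. I set the bead at about 82.3 mm, so it could be off by about 2 mm.

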